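Unfold a leaning chart's back leg and stand it on the desk

TASK

The framed reference chart has been leaned face-in against the tube rack with the leg on its back folded in, so nobody sorting tubes can read it. Swing the leg all the way open to its stop and stand the chart upright on the desk on its bottom edge and its leg, with its face towards the rack and leaning on nothing else, then let go. Leave the rack, the lying tube, the roll of tape and the pen where they are.

Things in the scene. Friction and masses are not known exactly. Their poses are not given: they have to be found in the camera images.
- chart: Framed A5 chart, 160 wide x 220 high x 14 mm thick, 0.25 to 0.5 kg. Origin: centre of the bottom edge. z runs up to the top edge, y along the width, x from printed face (x = -7 mm) to grey back (+7 mm). It starts leaning 38 degrees off vertical, face down on the tube caps, bottom edge on the desk, back uppermost. On its open leg it stands leaning back 22 degrees, leg end about 100 mm behind the bottom edge.
- leg (a joint): Leg angle: 0 folded flat, 0.70 rad fully open at its stop; starts at 0 to 0.05. The hinge runs along the chart's y through x = 17, z = 158 mm in the chart's frame; the free end swings away from the back, towards +x. Light friction hinge (0.045 N m): it stays where it is left; the standing chart's weight presses it open.
- leg_foot (a point): Middle of the leg's free end (rubber tip 38 wide, 11 mm thick). The leg is a black bar 150 mm long from hinge to end, 34 wide, 10 thick; folded it lies down the middle of the back, free end by the bottom edge, underside 5 mm off the back, both long edges free to be pinched. z points from free end to hinge, y along the hinge; when folded its axes are the chart's.
- chart_top (a point): Middle of the frame's top edge, 220 mm up the chart's z from its origin; axes as the chart's. The top 50 mm of the frame stands clear above the rack with nothing on either side, so the edge can be pinched across its 14 mm thickness, in the plane of the chart.
- chart_left (a point): Underside of the rubber foot at the chart's y = +62 mm; feet are 24 wide, 4 high and 12 mm deep (x = -6 to +6 mm). They grip the desk, but the leaning chart slides if the leg is tugged beyond its stop.
- chart_right (a point): Underside of the like rubber foot at the chart's y = -62 mm
- rack: black foam rack full of red-capped sample tubes, 5 x 10, loose, about 1 kg: 249 mm along its x, 151 mm along its y, 106 mm high over the caps. Origin: centre of the underside. The chart leans on the caps along its +y side; the desk beyond the chart is free for standing it up
- lying_tube: sample tube with a red cap lying on the desk, 100 x 22 mm; leave it there
- tape: roll of beige tape lying flat on the desk, 73 mm across, 18 mm high; origin at the centre of its underside; leave it there
- pen: blue pen lying on the desk near its front edge, 128 x 12 mm; leave it there

How it is judged:
By the outcome, as a careful person would: the job done as asked, in the order asked, and still so for the second after the job is handed in, with the robot touching nothing.
It also fails if it takes over 67 s, if anything falls off the work surface, if the arm or the gripper's body presses on something with over 40 N, if the wrist force passes 120 N, or if a joint passes its speed limit or range.

ROBOT

A 6-joint arm with a two-finger parallel gripper is mounted at the origin on a cart in front of the work surface, level with it; the furniture and walls round the work are solid. World frame = base frame: x ahead of the robot, y to its left, z up, the work surface at z = 0. Lengths are in m, angles in degrees, forces in N, time in s.
With the tool pointing down it reaches from about 0.35 to 0.975 m from the base axis. Payload 7.1 kg.
Tool frame: the origin (TCP) lies midway between the tips of the shut fingers; the grasp point (between the pads) lies 19 mm behind it; z points along the fingers, y is the direction in which the jaws open and shut (so a half turn about z gives the same grasp; the last joint's range is limited). The gripper opens to 88 mm and grips with 3 to 60 N. Pads are 20 mm wide; open, the fingers measure 115 mm over their backs; the gripper's body (75 mm by 178 mm) begins 61 mm behind the grasp point.
Start: joints at [66.119, 24.242, 93.386, -0, 62.372, -1.089], TCP at [0.242, 0.576, 0.223] pointing down, gripper open.
Joint ranges: [-172.04, 172.04], [-51.8, 120.97], [4.93, 147.93], [-75.15, 255.16], [6.16, 154.13], [-145.62, 145.62]. Speed limits (degrees/s): [136.94, 136.94, 172.46, 180, 180, 180].

INTERFACE

Orientations are given as [roll, pitch, yaw] about the fixed x, y, z axes, in that order (R = Rz(yaw) Ry(pitch) Rx(roll)).
In Python, from rig import readout, viewer, ticket gives the robot as it stands.
- The arm moves only by the tool carry_out, never from a script. Its argument "rows" is a list of rows, each an object with "fingers": the finger opening in mm, from 0 to 87.8; "xyz": the shift along the tool's x, y, z in mm, a list of three; "delta_rot": the turn, a rotation vector about the tool's x, y, z in degrees, a list of three. In form: [{"fingers": fingers, "xyz": [tx, ty, tz], "delta_rot": [rx, ry, rz]}, ...]. A call has 1 to 12 rows; each row shifts and turns the pose as measured when the row begins, along the tool's axes as they then stand; what a row does not reach is not made up. A row lasts 1/12 s, in which the tool goes at most 41.7 mm and 7.16 degrees, less where a joint would pass 70% of its speed; a pose out of reach is approached as far as the arm can. A call with a gripper value outside its range is refused whole. The fingers move at their own pace and stop on an object; "newtons" is the grip in N (left out, the last holds). Time passes only in rows, so rows that do not move let the fingers close. It gives the time, the measured TCP pose, the force and the opening at its end, in the units of the state.
- readout.get_state(): the state, without advancing time (a new reading comes with each control period).
- viewer.get_image(name): name is "side" or "top"; returns a dict with "image" (480x640x3 uint8, red, green, blue), "fx", "fy", "cx", "cy" (pixels), "camera_from_world" (4x4, takes a point from world to camera coordinates). Camera axes: x right, y down, z forward; pixel columns grow to the right and rows downward; lengths in m; the calibration is good to about 2 mm. A picture is of the moment at which its call begins. There is no depth.
- ticket.hand_in(): hands the job in, once; it reports no verdict.
The state is a dict: "t": time; "qpos": joint angles; "dq": joint speeds; "joint_torque": joint torques, N m; "tcp_pos": TCP position; "tcp_rot": TCP orientation; "wrist_force": force on the tool from outside, world axes, zero at the start; "torque": the same for the moment, N m; "finger_gap": finger opening in m.
Only numpy, scipy, OpenCV 4.12 (cv2) and the standard library are available. Lean on these libraries where they do the work, as an engineer would, in place of code of your own. Each camera call takes 0.05 s, during which the arm holds its last target.

## Working session

There is one attempt and no reset: what is moved stays moved. The work goes in short steps, Python scripts to look and compute and a tool call to move; the robot and the scene stay as the last step left them, time stands still between calls to the robot, and variables do not carry over. Pictures are saved under pics/ and viewed, and the job is handed in when it is done.

Besides the shell and the picture viewer there is one more tool, called after "Request:" as a command line: name --argument value ..., lists and objects as JSON in quotes. carry_out: Moves the arm, as the interface text tells. Its arguments: {"type":"object","properties":{"rows":{"type":"array"},"newtons":{"type":"number"}},"required":["rows"]}

```bash
ls; mkdir -p pics; python3 - <<'E'
from rig import readout, viewer
import cv2,numpy as np
s=readout.get_state();print(s)
for n in("side","top"):
    d=viewer.get_image(n);cv2.imwrite(f"pics/{n}0.png",d["image"][:,:,::-1]);print(n,d["fx"],d["fy"],d["cx"],d["cy"]);print(np.round(d["camera_from_world"],4).tolist())
E
```

```text
pics
{'t': 0.0, 'qpos': array([ 6.61191589e+01,  2.42850152e+01,  9.34318168e+01, -4.49858835e-04,
        6.23717046e+01, -1.08653236e+00]), 'dq': array([-0.02905603, -0.01390926, -0.05937742,  0.00846542, -0.08827955,
       -0.00167031]), 'joint_torque': array([-1.39181491e-03, -5.44626224e+01, -2.73667878e+01,  6.42508571e-02,
        2.29422312e-02, -9.15678993e-05]), 'tcp_pos': array([0.24187058, 0.57569442, 0.2218927 ]), 'tcp_rot': array([-1.79911472e+02, -1.28069991e-03,  1.57205899e+02]), 'wrist_force': array([ 0.4332489 ,  0.26404919, -0.16024654]), 'torque': array([ 0.03401787, -0.00813089, -0.03094115]), 'finger_gap': 0.08797503402789839}
side 529.0879836727014 529.0879836727014 318.31219844920565 237.0086899137976
[[0.8823, -0.4706, 0.0068, -0.5195], [-0.2821, -0.5404, -0.7927, 0.2174], [0.3768, 0.6975, -0.6096, 0.9916], [0.0, 0.0, 0.0, 1.0]]
top 599.3474947661642 599.3474947661642 317.45151538323336 230.40552345691117
[[-0.0059, -0.9999, -0.0087, -0.0445], [-0.99, 0.0071, -0.141, 0.5362], [0.1411, 0.0078, -0.99, 1.2775], [0.0, 0.0, 0.0, 1.0]]
```

View pics/side0.png

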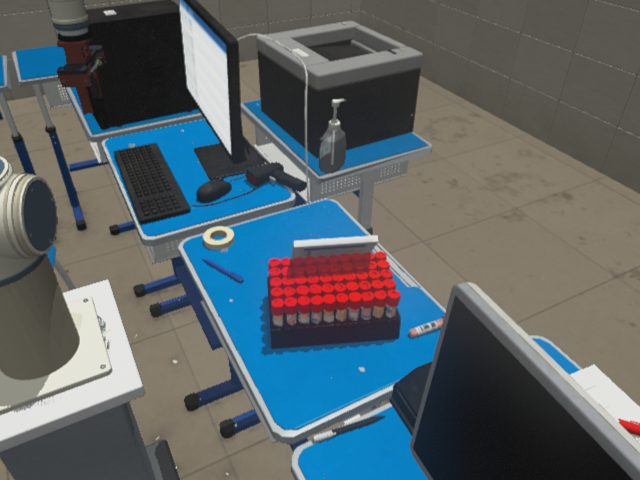

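View pics/top0.png

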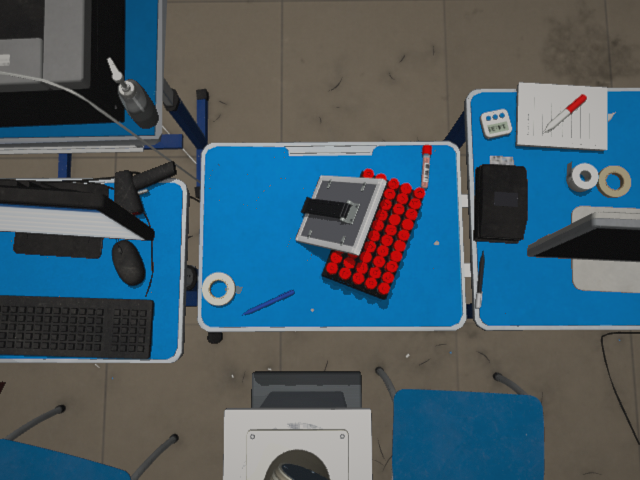

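```bash
python3 - <<'E'
import cv2
a=cv2.imread("pics/top0.png")[150:320,190:450]; cv2.imwrite("pics/t0z.png",cv2.resize(a,None,fx=3,fy=3,interpolation=cv2.INTER_CUBIC))
a=cv2.imread("pics/side0.png")[200:370,190:450]; cv2.imwrite("pics/s0z.png",cv2.resize(a,None,fx=3,fy=3,interpolation=cv2.INTER_CUBIC))
E
```

```text
(no output)
```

View pics/t0z.png

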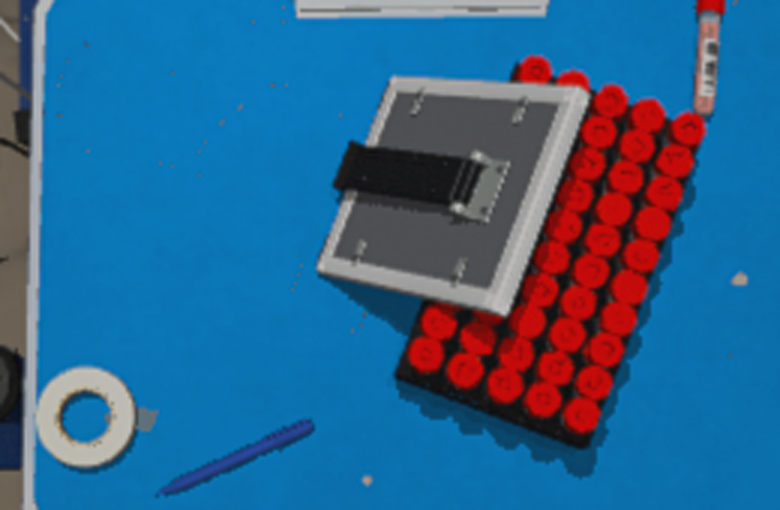

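View pics/s0z.png

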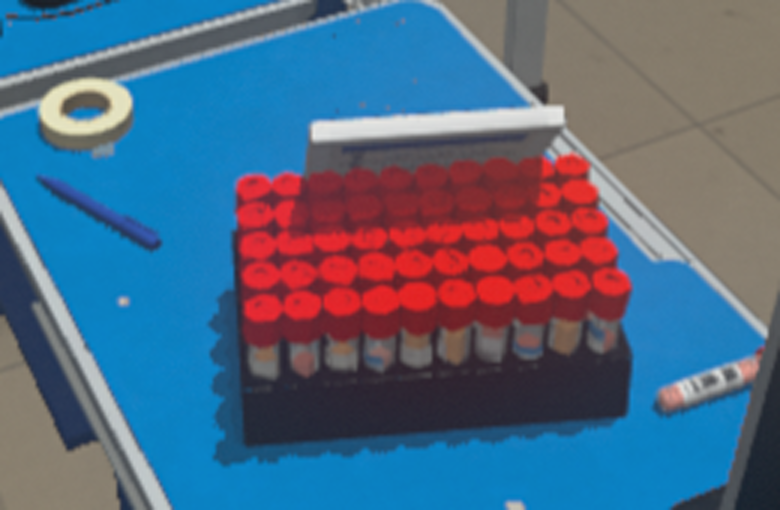

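```bash
python3 - <<'E'
import cv2,numpy as np
def z(f,x0,y0,w,h,k,o):
    a=cv2.imread(f)[y0:y0+h,x0:x0+w]; a=cv2.resize(a,None,fx=k,fy=k,interpolation=cv2.INTER_NEAREST)
    for i in range(0,w,10): cv2.putText(a,str(x0+i),(i*k,10),0,.35,(0,255,255),1); cv2.line(a,(i*k,0),(i*k,h*k),(0,255,255),1)
    for i in range(0,h,10): cv2.putText(a,str(y0+i),(0,i*k+10),0,.35,(0,255,255),1); cv2.line(a,(0,i*k),(w*k,i*k),(0,255,255),1)
    cv2.imwrite(o,a)
z("pics/top0.png",290,170,100,90,8,"pics/t0zz.png" ) if 0 else z("pics/top0.png",292,170,100,75+15,6,"pics/t0zz.png")
z("pics/side0.png",285,228,100,40,8,"pics/s0zz.png")
E
```

```text
(no output)
```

View pics/t0zz.png

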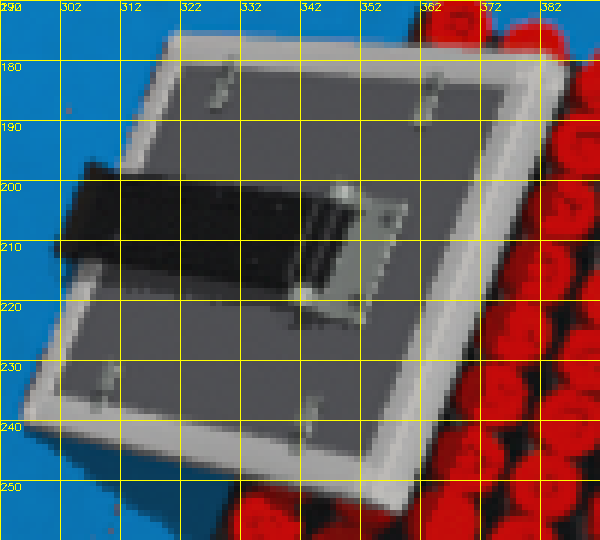

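View pics/s0zz.png

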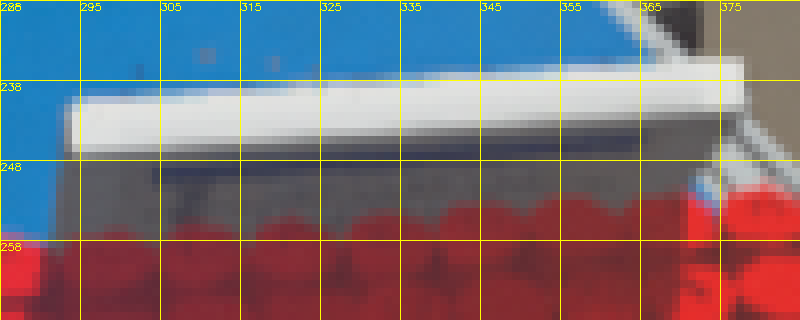

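```bash
cat > h.py <<'E'
import numpy as np,cv2
from scipy.optimize import least_squares
from scipy.spatial.transform import Rotation as Rn
C={"side":dict(f=529.088,c=(318.312,237.009),M=None),"top":dict(f=599.347,c=(317.4515,230.4055),M=None)}
from rig import readout,viewer
import json,os
if not os.path.exists("cal.json"):
    json.dump({n:{k:(np.asarray(v).tolist()) for k,v in viewer.get_image(n).items() if k!="image"} for n in C},open("cal.json","w"))
K=json.load(open("cal.json"))
def P(n):
    d=K[n];return np.array([[d["fx"],0,d["cx"]],[0,d["fy"],d["cy"]],[0,0,1]])@np.array(d["camera_from_world"])[:3]
def proj(n,X):
    p=np.c_[np.atleast_2d(X),np.ones(len(np.atleast_2d(X)))]@P(n).T;return p[:,:2]/p[:,2:]
def tri(a,b):
    """a side px, b top px"""
    X=cv2.triangulatePoints(P("side"),P("top"),np.array(a,float).reshape(2,1),np.array(b,float).reshape(2,1));return (X[:3]/X[3]).ravel()
def ray(n,u):
    d=K[n];M=np.array(d["camera_from_world"]);R=M[:3,:3];o=-R.T@M[:3,3]
    return o,R.T@np.array([(u[0]-d["cx"])/d["fx"],(u[1]-d["cy"])/d["fy"],1])
def onz(n,u,z):
    o,v=ray(n,u);return o+v*(z-o[2])/v[2]
def snap(tag):
    for n in C: cv2.imwrite(f"pics/{n}_{tag}.png",viewer.get_image(n)["image"][:,:,::-1])
def zoom(f,x0,y0,w,h,k,o):
    a=cv2.imread(f)[y0:y0+h,x0:x0+w]; a=cv2.resize(a,None,fx=k,fy=k,interpolation=cv2.INTER_CUBIC)
    for i in range(-x0%20,w,20): cv2.putText(a,str(x0+i),(i*k,10),0,.35,(0,255,255),1); cv2.line(a,(i*k,0),(i*k,6),(0,255,255),1)
    for i in range(-y0%20,h,20): cv2.putText(a,str(y0+i),(0,i*k+10),0,.35,(0,255,255),1); cv2.line(a,(0,i*k),(6,i*k),(0,255,255),1)
    cv2.imwrite(o,a)
def chartR(yaw,lean):
    # lean>0: top tips toward -x_chart (face side); columns x,y,z of chart in world
    y=np.array([np.cos(yaw),np.sin(yaw),0]);h=np.array([np.sin(yaw),-np.cos(yaw),0]) # h: horizontal back dir; y=z x h
    z=np.cos(lean)*np.array([0,0,1])-np.sin(lean)*h;x=np.cross(y,z);return np.c_[x,y,z]
E
python3 - <<'E'
from h import *
for n in C: print(n,-np.array(K[n]["camera_from_world"])[:3,:3].T@np.array(K[n]["camera_from_world"])[:3,3])
near=tri((294,247),(359,255.3));far=tri((377.9,241.8),(387,180.8))
print(near,far,np.linalg.norm(near-far))
b1=onz("top",(320.7,175),.01);b2=onz("top",(296.2,239.2),.01);print(b1,b2,np.linalg.norm(b1-b2))
obs=[("side",(294,247),(-7,80,220)),("side",(377.9,241.8),(-7,-80,220)),("side",(293.75,240.1),(7,80,220)),("side",(377.9,235.8),(7,-80,220)),
("top",(359,255.3),(-7,80,220)),("top",(387,180.8),(-7,-80,220)),("top",(320.7,175),(7,-80,0)),("top",(296.2,239.2),(7,80,0)),("top",(382.8,178.3),(7,-80,220))]
def f(p):
    R=chartR(p[2],p[3]);return np.concatenate([(proj(n,np.array([p[0],p[1],p[4]])+R@np.array(q)/1e3)[0]-u) for n,u,q in obs])
d=near-far
r=least_squares(f,[.45,.0,np.arctan2(d[1],d[0]),np.radians(38),0]);p=r.x
print(p[:2],np.degrees(p[2:4]),p[4]);print(np.round(r.fun.reshape(-1,2),1).tolist())
R=chartR(p[2],p[3]);print(R.round(3))
leg=[p[0:2].tolist()+[p[4]]+R@np.array(q)/1e3 for q in [(17,0,8),(17,0,158),(0,0,220)]];print(np.round(leg,4))
for q in [(22,17,8),(22,-17,8)]:print(proj("top",np.r_[p[:2],p[4]]+R@np.array(q)/1e3))
E
```

```text
side [ 0.14606265 -0.81858293  0.78034126]
top [ 0.35037782 -0.05834766  1.3398658 ]
[ 0.46710198 -0.13007116  0.17348774] [ 0.61455131 -0.18766537  0.17250717] 0.15830148344764383
[ 0.66690608 -0.05597351  0.01      ] [ 5.20325697e-01 -1.74307792e-04  1.00000000e-02] 0.15684182573813865
[ 0.5919262  -0.03277007] [158.10125855  36.3836702 ] -0.0011266214250139955
[[-0.4, 0.5], [1.3, 0.4], [-0.7, 0.1], [0.5, -0.8], [-0.4, 0.1], [0.4, 0.1], [0.6, 0.1], [-1.0, 0.6], [-0.3, -0.4]]
[[ 0.3   -0.928 -0.221]
 [ 0.747  0.373 -0.55 ]
 [ 0.593  0.     0.805]]
[[ 0.5953 -0.0245  0.0154]
 [ 0.5621 -0.107   0.1362]
 [ 0.5433 -0.1539  0.176 ]]
[[302.36561928 211.78784451]]
[[307.97934411 197.89593413]]
```

```bash
python3 - <<'E'
from h import *
obs=[("side",(294,247),(-7,80,220)),("side",(377.9,241.8),(-7,-80,220)),("side",(293.75,240.1),(7,80,220)),("side",(377.9,235.8),(7,-80,220)),
("top",(359,255.3),(-7,80,220)),("top",(387,180.8),(-7,-80,220)),("top",(320.7,175),(7,-80,0)),("top",(296.2,239.2),(7,80,0)),("top",(382.8,178.3),(7,-80,220))]
for z0,l in((.0068,None),(.0068,38)):
    def f(p):
        R=chartR(p[2],np.radians(l) if l else p[3]);return np.concatenate([(proj(n,np.array([p[0],p[1],z0])+R@np.array(q)/1e3)[0]-u) for n,u,q in obs])
    r=least_squares(f,[.59,-.03,2.76,.65]);p=r.x
    print(p[:2],np.degrees(p[2:4]),2*r.cost);print(np.round(r.fun.reshape(-1,2),1).tolist())
    R=chartR(p[2],p[3]);O=np.r_[p[:2],z0];print(R.round(3).tolist())
    for q in [(17,0,8),(17,0,158),(0,0,220)]: print(q,(O+R@np.array(q)/1e3).round(4))
    for q in [(22,17,8),(22,-17,8)]:print(proj("top",O+R@np.array(q)/1e3))
s=readout.get_state();print(Rn.from_euler("xyz",s["tcp_rot"],degrees=True).as_matrix().round(3))
E
```

```text
[ 0.59150157 -0.03013333] [158.41919681  38.062425  ] 17.89947226284051
[[-0.7, -0.0], [1.4, -0.5], [-1.0, -0.5], [0.5, -1.7], [1.1, 0.7], [1.6, 0.3], [-0.7, -0.5], [-2.1, 0.5], [1.0, -0.1]]
[[0.29, -0.93, -0.227], [0.732, 0.368, -0.573], [0.617, 0.0, 0.787]]
(17, 0, 8) [ 0.5946 -0.0223  0.0236]
(17, 0, 158) [ 0.5606 -0.1083  0.1417]
(0, 0, 220) [ 0.5416 -0.1563  0.18  ]
[[301.32383572 211.48100345]]
[[306.89716463 197.47365724]]
[ 0.59141918 -0.03030869] [158.41701993  37.24225668] 17.92849588385521
[[-0.7, -0.1], [1.4, -0.5], [-1.0, -0.6], [0.5, -1.8], [1.1, 0.7], [1.6, 0.3], [-0.6, -0.5], [-2.0, 0.5], [1.0, -0.1]]
[[0.293, -0.93, -0.223], [0.74, 0.368, -0.563], [0.605, 0.0, 0.796]]
(17, 0, 8) [ 0.5946 -0.0222  0.0235]
(17, 0, 158) [ 0.5612 -0.1066  0.1429]
(0, 0, 220) [ 0.5424 -0.1541  0.1819]
[[301.28699225 211.48526187]]
[[306.86022421 197.48000713]]
[[-0.922  0.387 -0.   ]
 [ 0.387  0.922 -0.001]
 [ 0.    -0.001 -1.   ]]
```

```bash
cat >> h.py <<'E'
h=np.array([.368,.930,0]);u=np.array([.930,-.368,0]);Zw=np.array([0,0,1.])
H=np.array([.5606,-.1083,.1417]);O=np.array([.5915,-.0302,.0068])
def toolR(t,):  # tilt deg
    t=np.radians(t);return np.c_[np.cos(t)*h-np.sin(t)*Zw,u,-np.sin(t)*h-np.cos(t)*Zw]
def cur():
    s=readout.get_state();return np.array(s["tcp_pos"]),Rn.from_euler("xyz",s["tcp_rot"],degrees=True).as_matrix(),s
def plan(p1,R1,n,p0=None,R0=None):
    if p0 is None:p0,R0,_=cur()
    w=Rn.from_matrix(R0.T@R1).as_rotvec()
    for i in range(n):
        Ri=R0@Rn.from_rotvec(w*i/n).as_matrix()
        print(np.round(Ri.T@(p1-p0)*1e3/n,1).tolist(),end=" ")
    print("rot/row",np.round(np.degrees(w)/n,2))
def st():
    p,R,s=cur();print("t",round(s["t"],2),"p",p.round(4),"q",s["qpos"].round(1),"F",s["wrist_force"].round(2),"gap",round(s["finger_gap"],4));print("toolz",R[:,2].round(3),"tooly",R[:,1].round(3))
E
python3 - <<'E'
from h import *
for z in(0,.1,.35):print(z,onz("top",(152,238),z),onz("top",(220,290),z))
n=-toolR(45)[:,2]
# leg grasp point: chart (12,0,33)
R=chartR(np.radians(158.42),np.radians(38))
g=O+R@np.array([12,0,33])/1e3;print("g",g,"chart x",R[:,0])
pre=g+.08*n;print("pre",pre)
p0,R0,_=cur()
w=np.array([.42,.2,.22])
Rm=R0@Rn.from_rotvec([0,0,np.radians(80)]).as_matrix();print(Rm[:,1])
plan(w,Rm,12)
plan(pre,toolR(45),12,w,Rm)
E
```

```text
0 [0.52663749 0.3262044  0.        ] [0.40862228 0.17033792 0.        ]
0.1 [0.51348246 0.29750361 0.1       ] [0.40427524 0.15327013 0.1       ]
0.35 [0.4805949  0.22575164 0.35      ] [0.39340765 0.11060063 0.35      ]
g [ 0.58750543 -0.04029942  0.04019229] chart x [0.28983034 0.73277508 0.61566148]
pre [0.60832266 0.01230933 0.09676084]
[ 9.75179379e-01 -2.21416208e-01 -2.06237934e-04]
[-25.8, -23.1, 0.2] [-28.3, -20.0, 0.2] [-30.5, -16.6, 0.2] [-32.2, -12.9, 0.2] [-33.5, -9.1, 0.2] [-34.3, -5.1, 0.2] [-34.6, -1.1, 0.2] [-34.5, 2.9, 0.2] [-34.0, 6.9, 0.2] [-32.9, 10.8, 0.2] [-31.5, 14.5, 0.2] [-29.6, 18.1, 0.2] rot/row [-0.   -0.    6.67]
[-11.8, 18.8, 10.3] [-10.8, 19.0, 10.9] [-9.9, 19.1, 11.5] [-8.9, 19.3, 12.0] [-7.8, 19.5, 12.5] [-6.8, 19.6, 12.8] [-5.7, 19.8, 13.2] [-4.6, 19.9, 13.4] [-3.5, 20.0, 13.6] [-2.3, 20.1, 13.6] [-1.2, 20.2, 13.7] [-0.1, 20.3, 13.6] rot/row [ 0.29 -3.74  0.7 ]
```

```bash
python3 - <<'E'
from h import *
p0,R0,_=cur()
w=np.array([.37,.12,.22])
Rm=R0@Rn.from_rotvec([0,0,np.radians(78)]).as_matrix()
plan(w,Rm,12)
E
```

```text
[-24.6, -30.9, 0.2] [-27.9, -27.9, 0.2] [-30.9, -24.6, 0.2] [-33.5, -20.9, 0.2] [-35.6, -17.0, 0.2] [-37.3, -12.9, 0.2] [-38.5, -8.6, 0.2] [-39.2, -4.1, 0.2] [-39.5, 0.3, 0.2] [-39.2, 4.8, 0.2] [-38.4, 9.2, 0.2] [-37.1, 13.5, 0.2] rot/row [-0.  -0.   6.5]
```

Request:
carry_out --rows '[{"fingers":60,"xyz":[-25,-31,0],"delta_rot":[0,0,6.5]},{"fingers":60,"xyz":[-28,-28,0],"delta_rot":[0,0,6.5]},{"fingers":60,"xyz":[-31,-25,0],"delta_rot":[0,0,6.5]},{"fingers":60,"xyz":[-33,-21,0],"delta_rot":[0,0,6.5]},{"fingers":60,"xyz":[-36,-17,0],"delta_rot":[0,0,6.5]},{"fingers":60,"xyz":[-37,-13,0],"delta_rot":[0,0,6.5]},{"fingers":60,"xyz":[-38,-9,0],"delta_rot":[0,0,6.5]},{"fingers":60,"xyz":[-39,-4,0],"delta_rot":[0,0,6.5]},{"fingers":60,"xyz":[-39,0,0],"delta_rot":[0,0,6.5]},{"fingers":60,"xyz":[-39,5,0],"delta_rot":[0,0,6.5]},{"fingers":60,"xyz":[-38,9,0],"delta_rot":[0,0,6.5]},{"fingers":60,"xyz":[-37,13,0],"delta_rot":[0,0,6.5]}]' --newtons 5

```text
t: 1.2
tcp_pos: [0.3586, 0.1062, 0.22]
tcp_rot: [179.9, -0.2, 76.3]
wrist_force: [1.1, -0.6, 0.2]
finger_gap: 0.0602
```

```bash
python3 - <<'E'
from h import *
st()
R=chartR(np.radians(158.42),np.radians(38))
pre=O+R@np.array([12,0,33])/1e3-.08*toolR(45)[:,2]
plan(pre,toolR(45),12)
E
```

```text
t 1.2 p [0.3586 0.1062 0.22  ] q [1.460e+01 2.400e+00 1.232e+02 1.000e-01 5.420e+01 2.820e+01] F [ 1.1  -0.6   0.21] gap 0.0602
toolz [ 0.003  0.003 -1.   ] tooly [ 0.972 -0.236  0.002]
[-2.7, 22.0, 10.3] [-1.8, 22.1, 10.3] [-0.9, 22.2, 10.3] [0.0, 22.2, 10.3] [0.9, 22.3, 10.1] [1.8, 22.3, 9.9] [2.7, 22.3, 9.7] [3.6, 22.3, 9.4] [4.4, 22.3, 9.0] [5.3, 22.3, 8.6] [6.1, 22.3, 8.1] [6.8, 22.3, 7.6] rot/row [ 0.27 -3.76  0.62]
```

Request:
carry_out --rows '[{"fingers":60,"xyz":[-3,22,10],"delta_rot":[0.3,-3.8,0.6]},{"fingers":60,"xyz":[-2,22,10],"delta_rot":[0.3,-3.8,0.6]},{"fingers":60,"xyz":[-1,22,10],"delta_rot":[0.3,-3.8,0.6]},{"fingers":60,"xyz":[0,22,10],"delta_rot":[0.3,-3.8,0.6]},{"fingers":60,"xyz":[1,22,10],"delta_rot":[0.3,-3.8,0.6]},{"fingers":60,"xyz":[2,22,10],"delta_rot":[0.3,-3.8,0.6]},{"fingers":60,"xyz":[3,22,10],"delta_rot":[0.3,-3.8,0.6]},{"fingers":60,"xyz":[4,22,9],"delta_rot":[0.3,-3.8,0.6]},{"fingers":60,"xyz":[4,22,9],"delta_rot":[0.3,-3.8,0.6]},{"fingers":60,"xyz":[5,22,9],"delta_rot":[0.3,-3.8,0.6]},{"fingers":60,"xyz":[6,22,8],"delta_rot":[0.3,-3.8,0.6]},{"fingers":60,"xyz":[7,22,8],"delta_rot":[0.3,-3.8,0.6]}]'

```text
t: 2.2
tcp_pos: [0.6133, -0.0129, 0.097]
tcp_rot: [179.4, 47.3, 66.1]
wrist_force: [0.4, 0.2, -0.1]
finger_gap: 0.0601
```

```bash
python3 - <<'E'
from h import *
st()
R=chartR(np.radians(158.42),np.radians(38))
g=O+R@np.array([12,0,33])/1e3
plan(g,toolR(45),9)
snap("a");zoom("pics/top_a.png",230,140,180,140,4,"pics/ta.png")
zoom("pics/side_a.png",230,160,180,140,4,"pics/sa.png")
E
```

```text
t 2.2 p [ 0.6133 -0.0129  0.097 ] q [ 14.7  48.2  83.6 -35.7  83.3  54.2] F [ 0.37  0.22 -0.07] gap 0.0601
toolz [-0.289 -0.675 -0.679] tooly [ 0.917 -0.399  0.007]
[2.0, -1.5, 7.2] [1.9, -1.5, 7.2] [1.9, -1.5, 7.2] [1.9, -1.5, 7.2] [1.8, -1.5, 7.2] [1.8, -1.5, 7.2] [1.8, -1.5, 7.2] [1.8, -1.5, 7.2] [1.7, -1.5, 7.2] rot/row [-0.13  0.25 -0.18]
```

View pics/ta.png

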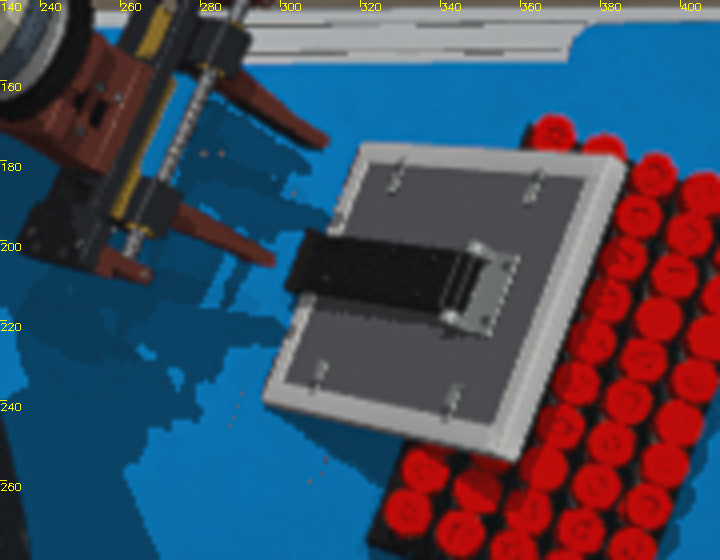

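View pics/sa.png

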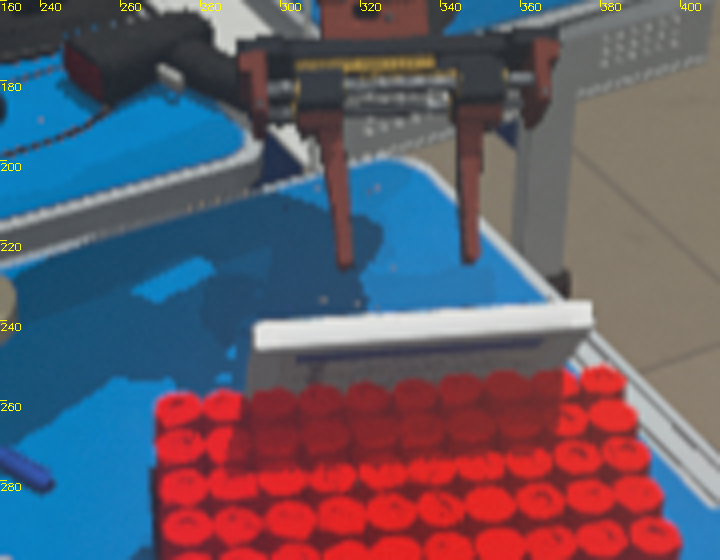

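Request:
carry_out --rows '[{"fingers":60,"xyz":[5,-7,4],"delta_rot":[-0.6,1,-0.8]},{"fingers":60,"xyz":[5,-6,5],"delta_rot":[-0.6,1,-0.8]},{"fingers":60,"xyz":[4,0,8],"delta_rot":[0,0,0]},{"fingers":60,"xyz":[2,0,8],"delta_rot":[0,0,0]},{"fingers":60,"xyz":[0,0,8],"delta_rot":[0,0,0]},{"fingers":60,"xyz":[0,0,0],"delta_rot":[0,0,0]}]'

```text
t: 2.8
tcp_pos: [0.594, -0.0203, 0.0545]
tcp_rot: [-179.5, 45.2, 68.8]
wrist_force: [-1.0, 0.7, -0.5]
finger_gap: 0.0599
```

```bash
python3 - <<'E'
from h import *
st()
p,_,_=cur();print(proj("top",p),proj("side",p))
R=chartR(np.radians(158.42),np.radians(38))
g=O+R@np.array([12,0,33])/1e3
plan(g,toolR(45),5)
print("tcp in chart",R.T@(p-O)*1e3)
snap("b");zoom("pics/top_b.png",230,140,180,140,4,"pics/tb.png")
E
```

```text
t 2.8 p [ 0.594  -0.0203  0.0545] q [ 14.2  49.2  87.8 -36.1  76.7  55. ] F [-1.03  0.72 -0.48] gap 0.0599
toolz [-0.265 -0.658 -0.705] tooly [ 0.93  -0.367 -0.006]
[[304.51017158 203.04714527]] [[324.90570593 244.97666309]]
[-0.9, 0.3, 5.0] [-0.9, 0.3, 5.0] [-0.9, 0.3, 5.0] [-0.9, 0.3, 5.0] [-0.9, 0.3, 5.0] rot/row [-0.04  0.04  0.06]
tcp in chart [37.33614066  1.32120619 31.39030744]
```

View pics/tb.png

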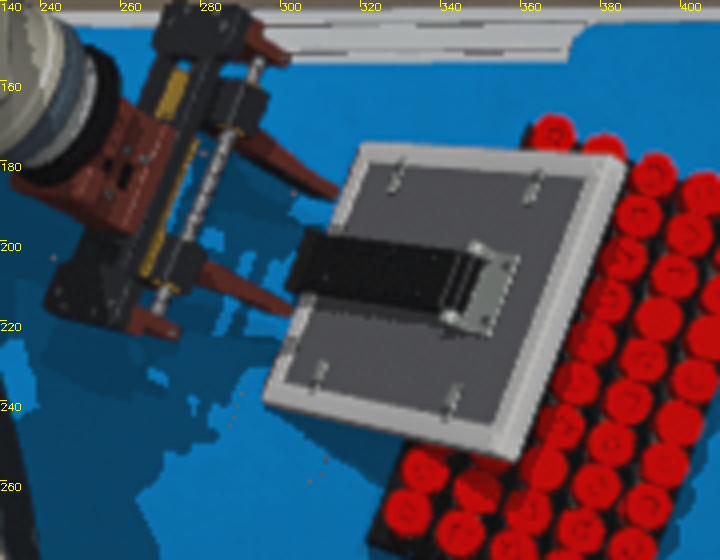

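Request:
carry_out --rows '[{"fingers":60,"xyz":[-1,0,5],"delta_rot":[0,0,0]},{"fingers":60,"xyz":[-1,1,5],"delta_rot":[0,0,0]},{"fingers":60,"xyz":[-1,0,5],"delta_rot":[0,0,0]},{"fingers":60,"xyz":[-1,0,5],"delta_rot":[0,0,0]},{"fingers":60,"xyz":[-1,0,3],"delta_rot":[0,0,0]},{"fingers":60,"xyz":[0,0,0],"delta_rot":[0,0,0]}]'

```text
t: 3.4
tcp_pos: [0.5898, -0.0403, 0.0432]
tcp_rot: [-179.9, 45.0, 68.5]
wrist_force: [-0.3, -0.3, 0.0]
finger_gap: 0.0605
```

```bash
python3 - <<'E'
from h import *
st()
p,_,_=cur()
R=chartR(np.radians(158.42),np.radians(38))
print("tcp in chart",R.T@(p-O)*1e3)
snap("c");zoom("pics/top_c.png",250,150,130,110,6,"pics/tc.png")
E
```

```text
t 3.4 p [ 0.5898 -0.0403  0.0432] q [ 12.7  49.6  89.2 -37.3  74.4  55.5] F [-0.29 -0.32  0.02] gap 0.0605
toolz [-0.261 -0.657 -0.707] tooly [ 0.93  -0.367 -0.001]
tcp in chart [14.45127952 -2.114158   34.84474182]
```

View pics/tc.png

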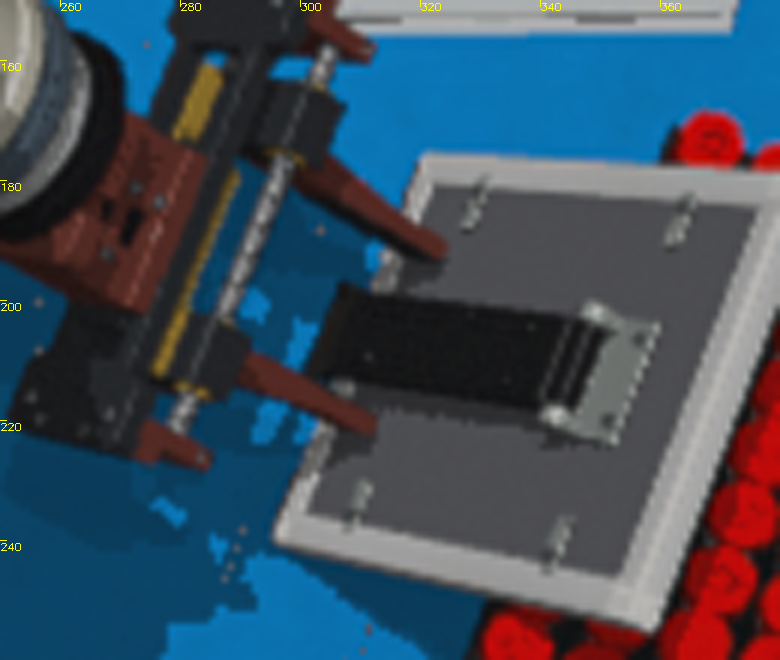

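Request:
carry_out --rows '[{"fingers":60,"xyz":[0,-2,3],"delta_rot":[0,0,0]},{"fingers":60,"xyz":[0,0,0],"delta_rot":[0,0,0]},{"fingers":25,"xyz":[0,0,0],"delta_rot":[0,0,0]},{"fingers":25,"xyz":[0,0,0],"delta_rot":[0,0,0]},{"fingers":25,"xyz":[0,0,0],"delta_rot":[0,0,0]},{"fingers":25,"xyz":[0,0,0],"delta_rot":[0,0,0]},{"fingers":25,"xyz":[0,0,0],"delta_rot":[0,0,0]},{"fingers":25,"xyz":[0,0,0],"delta_rot":[0,0,0]}]' --newtons 5

```text
t: 4.17
tcp_pos: [0.5877, -0.0402, 0.0412]
tcp_rot: [-180.0, 44.9, 68.5]
wrist_force: [0.2, -0.2, -0.4]
finger_gap: 0.0344
```

```bash
python3 - <<'E'
from h import *
st()
p,Rt,_=cur()
R=chartR(np.radians(158.42),np.radians(38))
q=R.T@(p-O)*1e3;print("tcp in chart",q)
# swing about hinge (17,158) in chart
T=Rt
Hh=T.T@(H-p)*1e3;print("hinge in tool",Hh)
for th in (3,3.5,4):
    Q=Rn.from_rotvec([0,np.radians(th),0]).as_matrix();d=Hh.copy();d[1]=0
    print(th,(d-Q@d).round(2))
E
```

```text
t 4.17 p [ 0.5877 -0.0402  0.0412] q [ 12.7  49.6  89.5 -37.4  74.1  55.7] F [ 0.2  -0.25 -0.41] gap 0.0344
toolz [-0.259 -0.657 -0.708] tooly [ 0.931 -0.366 -0.   ]
tcp in chart [12.76371647 -0.18315287 33.67712392]
hinge in tool [-122.88748709   -0.34521341  -19.3568836 ]
3 [ 0.84  0.   -6.46]
3.5 [ 0.95  0.   -7.54]
4 [ 1.05  0.   -8.62]
```

Request:
carry_out --rows '[{"fingers":25,"xyz":[1,0,-7.5],"delta_rot":[0,3.5,0]},{"fingers":25,"xyz":[1,0,-7.5],"delta_rot":[0,3.5,0]},{"fingers":25,"xyz":[1,0,-7.5],"delta_rot":[0,3.5,0]},{"fingers":25,"xyz":[1,0,-7.5],"delta_rot":[0,3.5,0]},{"fingers":25,"xyz":[1,0,-7.5],"delta_rot":[0,3.5,0]},{"fingers":25,"xyz":[0,0,0],"delta_rot":[0,0,0]}]'

```text
t: 4.67
tcp_pos: [0.5979, -0.0126, 0.0663]
tcp_rot: [-179.9, 26.6, 68.7]
wrist_force: [0.3, 1.4, -2.1]
finger_gap: 0.0343
```

```bash
cat >> h.py <<'E'
def leg():
    p,T,_=cur();R=chartR(np.radians(158.42),np.radians(38));q=R.T@(p-H)*1e3
    print("tcp rel hinge in chart",q.round(1),"r",np.hypot(q[0],q[2]).round(1),"swing deg",np.degrees(np.arctan2(q[0],-q[2]))-np.degrees(np.arctan2(-4.2,124.3)),"tool tilt",np.degrees(np.arctan2(-T[2,0],-T[2,2])))
E
python3 - <<'E'
from h import *
st();leg()
E
```

```text
t 4.67 p [ 0.5979 -0.0126  0.0663] q [  9.2  40.8  93.7 -25.8  62.3  46. ] F [ 0.29  1.39 -2.09] gap 0.0343
toolz [-0.165 -0.417 -0.894] tooly [ 0.931 -0.364 -0.002]
tcp rel hinge in chart [  34.5    0.5 -122.7] r 127.5 swing deg 17.642007156591948 tool tilt 26.648679016377038
```

```bash
python3 - <<'E'
from h import *
snap("d");zoom("pics/top_d.png",250,150,130,110,6,"pics/td.png")
E
```

```text
(no output)
```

View pics/td.png

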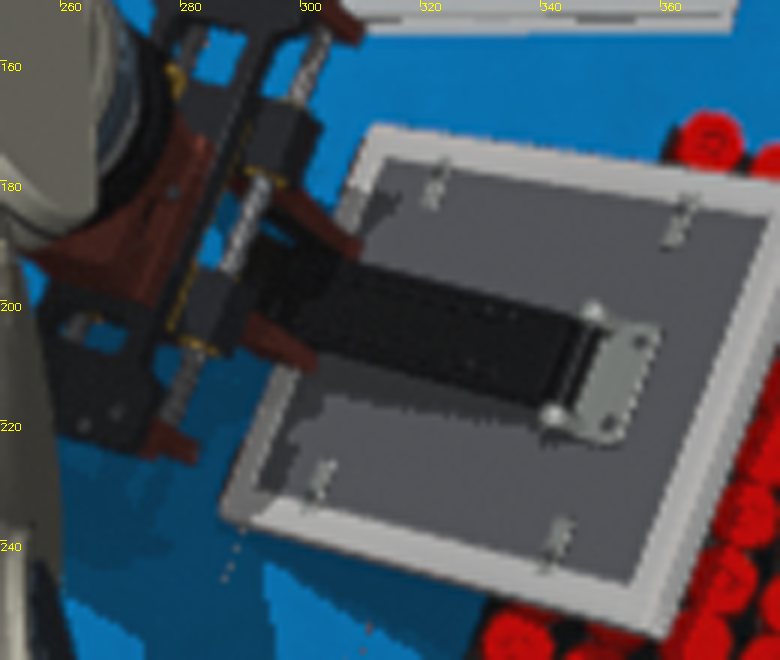

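```bash
python3 - <<'E'
from h import *
zoom("pics/side_d.png",270,200,130,80,6,"pics/sd.png")
E
```

```text
(no output)
```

View pics/sd.png

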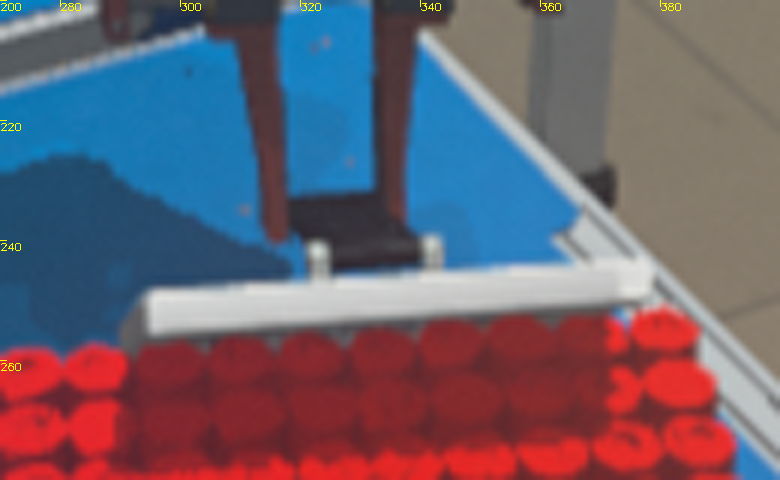

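```bash
cat >> h.py <<'E'
def fit(obs,x0=(.59,-.03,2.765,.65,.01),fixz=None):
    def f(p):
        R=chartR(p[2],p[3]);z=p[4] if fixz is None else fixz
        return np.concatenate([(proj(n,np.array([p[0],p[1],z])+R@np.array(q)/1e3)[0]-uu) for n,uu,q in obs])
    r=least_squares(f,x0);p=r.x
    if fixz is not None:p[4]=fixz
    print("O",p[[0,1,4]].round(4),"yaw,lean",np.degrees(p[2:4]).round(2),"res",np.round(r.fun.reshape(-1,2),1).tolist());return p
E
python3 - <<'E'
from h import *
print(tri((295,255.8),(360.8,256.3)))
for z in (None,.0068):
    p=fit([("side",(294.5,248.7),(7,80,220)),("side",(295,255.8),(-7,80,220)),("side",(379.2,243.7),(7,-80,220)),("side",(378.3,248.7),(-7,-80,220)),
("top",(360.8,256.3),(-7,80,220)),("top",(286.7,235.3),(7,80,0)),("top",(311.7,170.8),(7,-80,0))],fixz=z)
    R=chartR(p[2],p[3]);o=p[[0,1,4]]
    Hn=o+R@np.array([.017,0,.158]);print("hinge",Hn)
    tcp,T,_=cur();q=R.T@(tcp-Hn)*1e3;print(q,np.hypot(q[0],q[2]),np.degrees(np.arctan2(q[0],-q[2]))+1.9)
    print("clear",(R.T@(tcp-o)*1e3))
E
```

```text
[ 0.46670552 -0.13463017  0.1560706 ]
O [ 0.6003 -0.0116  0.0071] yaw,lean [158.68  45.83] res [[-0.3, -0.3], [-0.2, 0.1], [-0.2, -1.1], [1.3, 1.3], [-0.3, 0.0], [-0.5, 0.6], [0.2, -0.1]]
hinge [ 0.56340858 -0.10616804  0.12941073]
[  22.91264984    2.40981469 -116.19416554] 118.43172560002623 13.05519335626806
clear [39.91264984  2.40981469 41.80583446]
O [ 0.6003 -0.0116  0.0068] yaw,lean [158.69  45.77] res [[-0.3, -0.3], [-0.2, 0.2], [-0.2, -1.1], [1.3, 1.3], [-0.3, -0.0], [-0.4, 0.7], [0.2, -0.1]]
hinge [ 0.56347812 -0.10607135  0.12919574]
[  23.12040558    2.42929024 -115.93521834] 118.21813737829062 13.17826274113456
clear [40.12040558  2.42929024 42.06478166]
```

```bash
cat >> h.py <<'E'
def chart_at(lam):
    R=chartR(np.radians(158.5),np.radians(lam));o=h*(.1897+(lam-38.06)*.00265)+u*.562;o[2]=.0068
    return R,o
def legpath(l0,l1,dphi,n,tiltmatch=True):
    tcp,T,_=cur();R,o=chart_at(l0);hv=o+R@np.array([.017,0,.158]);q=R.T@(tcp-hv)
    print("r",np.hypot(q[0],q[2]),"phi0",np.degrees(np.arctan2(q[0],-q[2]))+1.9)
    P_=tcp;Tp=T;drot=(dphi+(l1-l0))/n
    for i in range(1,n+1):
        lam=l0+(l1-l0)*i/n;R,o=chart_at(lam)
        # rotation about chart y that carries -z to +x : angle -? 
        qq=Rn.from_rotvec([0,-np.radians(dphi*i/n),0]).apply(q)
        pn=o+R@(np.array([.017,0,.158])+qq)
        print((Tp.T@(pn-P_)*1e3).round(1).tolist(),end=" ");P_=pn;Tp=Tp@Rn.from_rotvec([0,np.radians(drot),0]).as_matrix()
    print("\nrot y/row",drot,"final",P_.round(4),"phi",np.degrees(np.arctan2(qq[0],-qq[2]))+1.9)
E
python3 - <<'E'
from h import *
legpath(45.8,40,20,10)
E
```

```text
r 0.11807106105855163 phi0 13.132735670591908
[-0.5, -0.0, -3.7] [-0.4, -0.0, -3.7] [-0.4, -0.0, -3.7] [-0.4, -0.0, -3.7] [-0.3, -0.0, -3.7] [-0.3, -0.0, -3.7] [-0.2, -0.0, -3.7] [-0.2, -0.0, -3.7] [-0.2, -0.0, -3.7] [-0.1, -0.0, -3.7] 
rot y/row 1.4200000000000004 final [ 0.601  -0.0032  0.1008] phi 33.132735670591906
```

Request:
carry_out --rows '[{"fingers":25,"xyz":[-1,0,-3.7],"delta_rot":[0,1.4,0]},{"fingers":25,"xyz":[-1,0,-3.7],"delta_rot":[0,1.4,0]},{"fingers":25,"xyz":[-0.8,0,-3.7],"delta_rot":[0,1.4,0]},{"fingers":25,"xyz":[-0.8,0,-3.7],"delta_rot":[0,1.4,0]},{"fingers":25,"xyz":[-0.8,0,-3.7],"delta_rot":[0,1.4,0]},{"fingers":25,"xyz":[0,0,0],"delta_rot":[0,0,0]}]' --newtons 10

```text
t: 5.27
tcp_pos: [0.5976, -0.0082, 0.0819]
tcp_rot: [-179.5, 19.6, 69.0]
wrist_force: [-0.0, 1.6, -3.0]
finger_gap: 0.0338
```

```bash
python3 - <<'E'
from h import *
st()
snap("e");zoom("pics/top_e.png",250,150,130,110,6,"pics/te.png")
zoom("pics/side_e.png",270,200,130,80,6,"pics/se.png")
E
```

```text
t 5.27 p [ 0.5976 -0.0082  0.0819] q [  6.8  37.2  95.7 -20.1  58.5  40.1] F [-0.    1.6  -3.02] gap 0.0338
toolz [-0.127 -0.31  -0.942] tooly [ 0.933 -0.361 -0.007]
```

View pics/te.png

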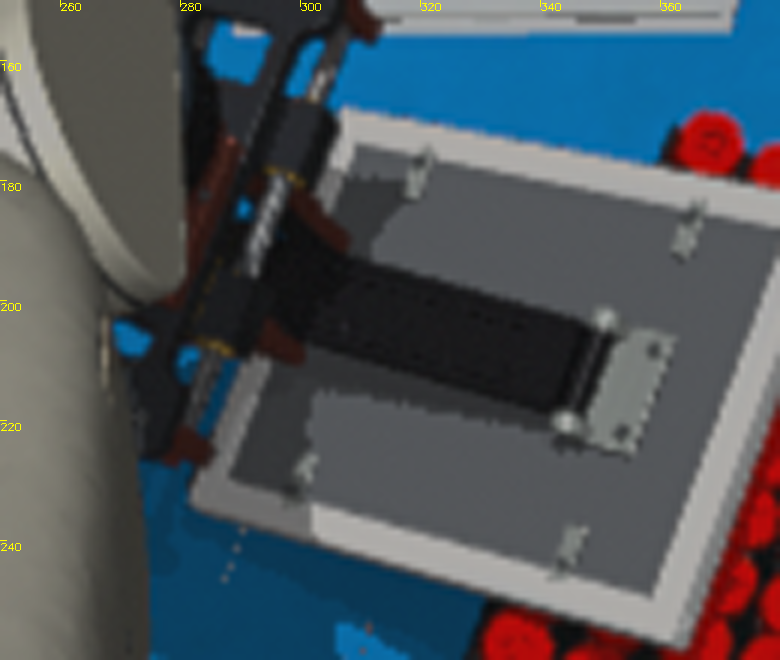

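View pics/se.png

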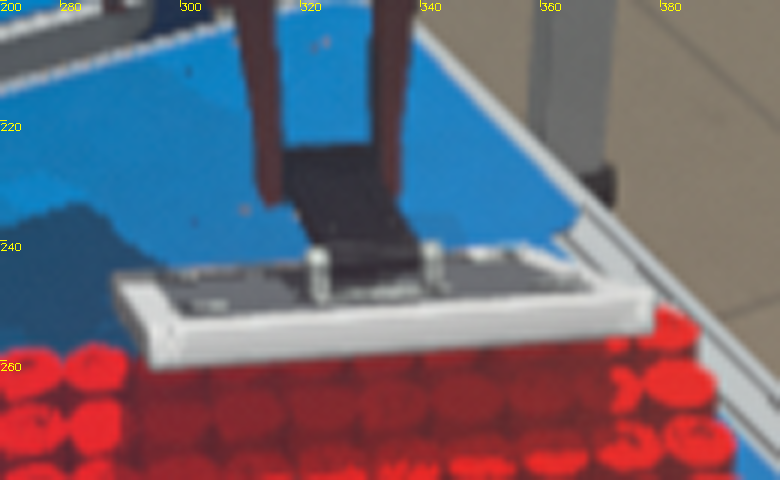

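```bash
python3 - <<'E'
from h import *
print(tri((289.2,245.8),(281.7,233.3)),tri((295.3,261.3),(365,258.3)))
p=fit([("side",(295.8,254),(7,80,220)),("side",(295.3,261.3),(-7,80,220)),("side",(379,248.3),(7,-80,220)),("side",(379,255),(-7,-80,220)),
("top",(365,258.3),(-7,80,220)),("top",(281.7,233.3),(7,80,0)),("top",(307.5,168),(7,-80,0)),("side",(289.2,245.8),(7,80,0))])
R=chartR(p[2],p[3]);o=p[[0,1,4]]
Hn=o+R@np.array([.017,0,.158]);print("hinge",Hn)
tcp,T,_=cur();q=R.T@(tcp-Hn)*1e3;print(q,np.hypot(q[0],q[2]),np.degrees(np.arctan2(q[0],-q[2]))+1.9)
E
```

```text
[0.53002145 0.0301703  0.04006927] [ 0.46310615 -0.14323739  0.15064766]
O [ 0.6033 -0.0009  0.0306] yaw,lean [158.78  54.99] res [[-1.4, -0.1], [-0.4, 0.1], [0.8, -0.5], [1.2, 0.3], [0.2, 0.5], [-0.6, 0.0], [-0.3, -1.1], [-0.4, 0.9]]
hinge [ 0.56002932 -0.11244781  0.13513013]
[  19.5250752     2.77401556 -121.53169818] 123.09013861275719 11.027049096282331
```

```bash
python3 - <<'E'
from h import *
o=np.array([.6033,-.0009,.0306]);R=chartR(np.radians(158.78),np.radians(55))
tcp,T,_=cur();q=R.T@(tcp-o)
R2,o2=chart_at(46.5);p=o2+R2@q+np.array([0,0,0])
plan(p,T@Rn.from_rotvec([0,np.radians(-8.5),0]).as_matrix(),8);print(p)
E
```

```text
[0.8, 0.1, 2.8] [0.9, 0.1, 2.8] [0.9, 0.1, 2.7] [1.0, 0.1, 2.7] [1.0, 0.1, 2.7] [1.1, 0.1, 2.7] [1.1, 0.1, 2.7] [1.2, 0.1, 2.6] rot/row [-0.   -1.06  0.  ]
[ 0.59767941 -0.00979661  0.05835893]
```

Request:
carry_out --rows '[{"fingers":25,"xyz":[0.6,0,2.8],"delta_rot":[0,-1,0]},{"fingers":25,"xyz":[0.6,0,2.8],"delta_rot":[0,-1,0]},{"fingers":25,"xyz":[0.6,0,2.8],"delta_rot":[0,-1,0]},{"fingers":25,"xyz":[0.6,0,2.8],"delta_rot":[0,-1,0]},{"fingers":25,"xyz":[0.6,0,2.8],"delta_rot":[0,-1,0]},{"fingers":25,"xyz":[0.6,0,2.8],"delta_rot":[0,-1,0]},{"fingers":25,"xyz":[0.6,0,2.5],"delta_rot":[0,-1,0]},{"fingers":25,"xyz":[0,0,0],"delta_rot":[0,0,0]}]'

```text
t: 6.03
tcp_pos: [0.5952, -0.0124, 0.0593]
tcp_rot: [-179.4, 27.8, 69.2]
wrist_force: [0.7, -1.5, 1.7]
finger_gap: 0.034
```

```bash
python3 - <<'E'
from h import *
st()
snap("f");zoom("pics/top_f.png",250,150,130,110,6,"pics/tf.png")
zoom("pics/side_f.png",270,200,130,80,6,"pics/sf.png")
E
```

```text
t 6.03 p [ 0.5952 -0.0124  0.0593] q [  9.6  41.7  93.6 -26.5  62.7  46.6] F [ 0.72 -1.54  1.66] gap 0.034
toolz [-0.175 -0.432 -0.885] tooly [ 0.933 -0.359 -0.009]
```

View pics/tf.png

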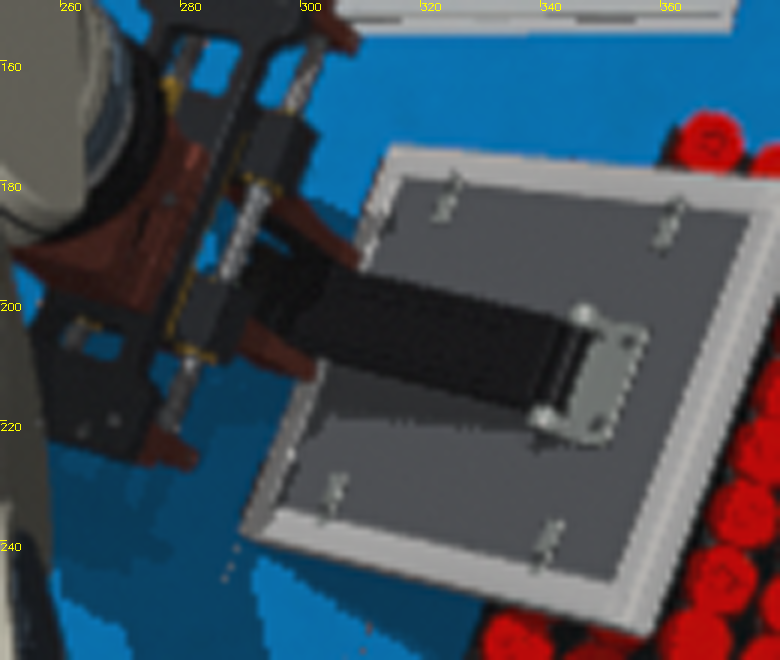

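View pics/sf.png

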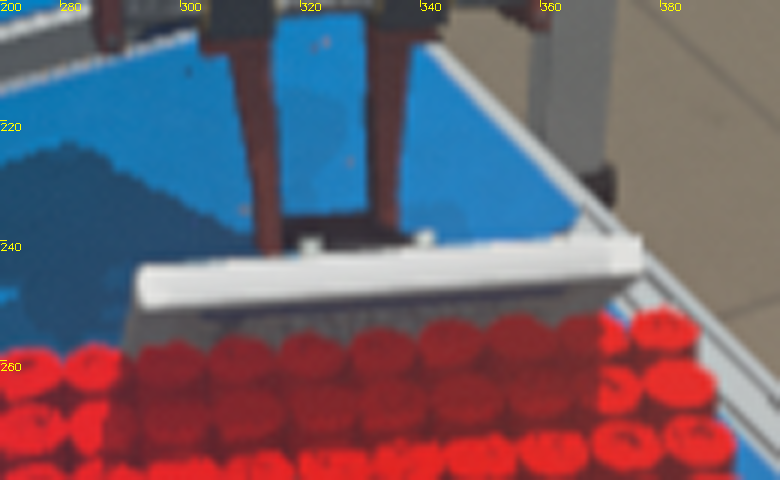

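```bash
python3 - <<'E'
from h import *
for z in (None,.0068):
    p=fit([("side",(293,244.5),(7,80,220)),("side",(293.8,251.2),(-7,80,220)),("side",(376.7,239.3),(7,-80,220)),("side",(376.7,245),(-7,-80,220)),
("top",(358,255.8),(-7,80,220)),("top",(290.5,238.8),(7,80,0)),("top",(315.3,174.2),(7,-80,0))],fixz=z)
    R=chartR(p[2],p[3]);o=p[[0,1,4]]
    Hn=o+R@np.array([.017,0,.158]);print("hinge",Hn)
    tcp,T,_=cur();q=R.T@(tcp-Hn)*1e3;print(q,np.hypot(q[0],q[2]),np.degrees(np.arctan2(q[0],-q[2]))+1.9,"tcp in chart",R.T@(tcp-o)*1e3)
E
```

```text
O [ 0.5942 -0.0201 -0.0032] yaw,lean [158.82  39.92] res [[-0.4, -0.2], [-0.6, 0.5], [0.5, -0.9], [1.3, 0.7], [-0.5, 0.2], [-0.3, 0.4], [0.1, 0.1]]
hinge [ 0.56229017 -0.10244598  0.12886684]
[  29.2970833     1.70340032 -114.63966127] 118.32400866332347 16.23556723908986 tcp in chart [46.2970833   1.70340032 43.36033873]
O [ 0.5941 -0.0191  0.0068] yaw,lean [158.56  41.94] res [[-0.8, -0.7], [-1.1, 0.0], [0.7, -1.2], [1.5, 0.4], [1.6, 1.4], [-1.1, -0.2], [-0.1, -0.8]]
hinge [ 0.56010142 -0.10557915  0.13568917]
[  23.42752531    1.24526058 -123.15574672] 125.36421694985854 12.670509254294947 tcp in chart [40.42752531  1.24526058 34.84425328]
```

```bash
python3 - <<'E'
from h import *
R=chartR(np.radians(158.6),np.radians(42));o=np.array([.5941,-.0191,.0068])
phi=np.radians(12.5);c=np.array([17+55*np.sin(phi),0,158-55*np.cos(phi)]);n=np.array([np.cos(phi),0,np.sin(phi)])
g=o+R@(c-10*n)/1e3;T=toolR(33);print("g",g,"pre",g-T[:,2]*.04)
p,T0,_=cur();a=p-T0[:,2]*.036
plan(g-T[:,2]*.04,T,5,a,T0)
E
```

```text
g [ 0.57435292 -0.0694886   0.09551228] pre [ 0.58237001 -0.04922803  0.12905911]
[-13.4, 0.1, -1.5] [-13.4, 0.1, -1.2] [-13.4, 0.2, -1.0] [-13.4, 0.2, -0.7] [-13.4, 0.2, -0.4] rot/row [-0.03 -1.08  0.14]
```

Request:
carry_out --rows '[{"fingers":60,"xyz":[0,0,0],"delta_rot":[0,0,0]},{"fingers":60,"xyz":[0,0,0],"delta_rot":[0,0,0]},{"fingers":60,"xyz":[0,0,0],"delta_rot":[0,0,0]},{"fingers":60,"xyz":[0,0,0],"delta_rot":[0,0,0]},{"fingers":60,"xyz":[0,0,-12],"delta_rot":[0,0,0]},{"fingers":60,"xyz":[0,0,-12],"delta_rot":[0,0,0]},{"fingers":60,"xyz":[0,0,-12],"delta_rot":[0,0,0]}]'

```text
t: 6.72
tcp_pos: [0.6001, 0.0031, 0.0927]
tcp_rot: [-179.2, 27.6, 69.1]
wrist_force: [-0.0, -0.2, 0.4]
finger_gap: 0.0599
```

```bash
python3 - <<'E'
from h import *
st()
R=chartR(np.radians(158.6),np.radians(42));o=np.array([.5941,-.0191,.0068])
phi=np.radians(12.5);c=np.array([17+55*np.sin(phi),0,158-55*np.cos(phi)]);n=np.array([np.cos(phi),0,np.sin(phi)])
g=o+R@(c-10*n)/1e3;T=toolR(33)
plan(g-T[:,2]*.04,T,5)
E
```

```text
t 6.72 p [0.6001 0.0031 0.0927] q [ 10.7  39.5  92.1 -25.   66.5  45.5] F [-0.02 -0.24  0.36] gap 0.0599
toolz [-0.178 -0.428 -0.886] tooly [ 0.932 -0.362 -0.013]
[-13.2, 0.4, -1.3] [-13.2, 0.4, -1.1] [-13.2, 0.5, -0.8] [-13.2, 0.5, -0.6] [-13.2, 0.5, -0.3] rot/row [-0.09 -1.08  0.13]
```

Request:
carry_out --rows '[{"fingers":60,"xyz":[-13,0,-1],"delta_rot":[0,-1,0]},{"fingers":60,"xyz":[-13,0,-1],"delta_rot":[0,-1,0]},{"fingers":60,"xyz":[-13,1,-1],"delta_rot":[0,-1,0]},{"fingers":60,"xyz":[-13,1,0],"delta_rot":[0,-1,0]},{"fingers":60,"xyz":[-13,0,0],"delta_rot":[0,-1,0]},{"fingers":60,"xyz":[0,0,0],"delta_rot":[0,0,0]}]'

```text
t: 7.22
tcp_pos: [0.5833, -0.0528, 0.1363]
tcp_rot: [-179.6, 33.0, 69.1]
wrist_force: [0.4, -0.9, -0.3]
finger_gap: 0.0601
```

```bash
python3 - <<'E'
from h import *
st()
R=chartR(np.radians(158.6),np.radians(42));o=np.array([.5941,-.0191,.0068])
phi=np.radians(12.5);c=np.array([17+55*np.sin(phi),0,158-55*np.cos(phi)]);n=np.array([np.cos(phi),0,np.sin(phi)])
g=o+R@(c-10*n)/1e3;T=toolR(33)
plan(g,T,5)
snap("g");zoom("pics/top_g.png",250,150,130,110,6,"pics/tg.png")
zoom("pics/side_g.png",270,200,130,80,6,"pics/sg.png")
E
```

```text
t 7.22 p [ 0.5833 -0.0528  0.1363] q [  8.1  36.1  93.9 -30.1  70.6  44.6] F [ 0.38 -0.93 -0.3 ] gap 0.0601
toolz [-0.201 -0.506 -0.839] tooly [ 0.933 -0.36  -0.006]
[1.3, -0.4, 8.9] [1.3, -0.4, 8.9] [1.3, -0.4, 8.9] [1.3, -0.4, 8.9] [1.3, -0.4, 8.9] rot/row [-0.   -0.    0.11]
```

View pics/tg.png

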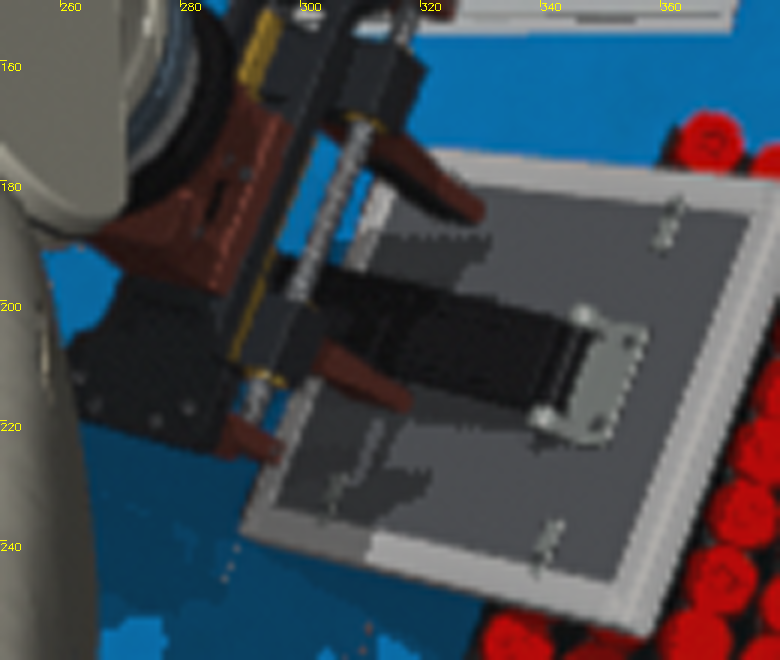

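View pics/sg.png

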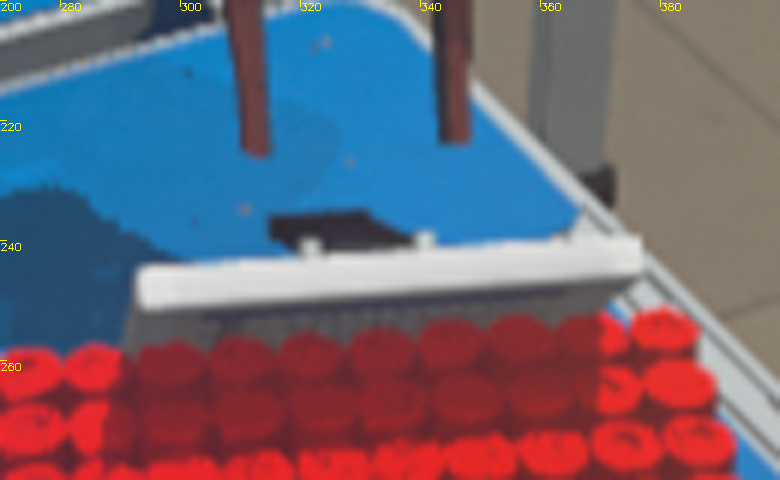

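Request:
carry_out --rows '[{"fingers":60,"xyz":[1.3,-0.4,9],"delta_rot":[0,0,0]},{"fingers":60,"xyz":[1.3,-0.4,9],"delta_rot":[0,0,0]},{"fingers":60,"xyz":[1.3,-0.4,9],"delta_rot":[0,0,0]},{"fingers":60,"xyz":[1.3,-0.4,9],"delta_rot":[0,0,0]},{"fingers":60,"xyz":[1.3,-0.4,6],"delta_rot":[0,0,0]},{"fingers":60,"xyz":[0,0,0],"delta_rot":[0,0,0]}]'

```text
t: 7.82
tcp_pos: [0.573, -0.0679, 0.0897]
tcp_rot: [-179.3, 32.9, 69.3]
wrist_force: [-0.5, -0.8, -0.0]
finger_gap: 0.0597
```

```bash
python3 - <<'E'
from h import *
st()
R=chartR(np.radians(158.6),np.radians(42));o=np.array([.5941,-.0191,.0068])
p,_,_=cur();print("in chart",R.T@(p-o)*1e3)
snap("i");zoom("pics/top_i.png",250,150,130,110,6,"pics/ti.png")
E
```

```text
t 7.82 p [ 0.573  -0.0679  0.0897] q [  6.8  39.2  96.1 -31.5  65.6  46.4] F [-0.54 -0.8  -0.02] gap 0.0597
toolz [-0.203 -0.504 -0.84 ] tooly [ 0.933 -0.36  -0.01 ]
in chart [15.95163183  1.83497027 97.150764  ]
```

View pics/ti.png

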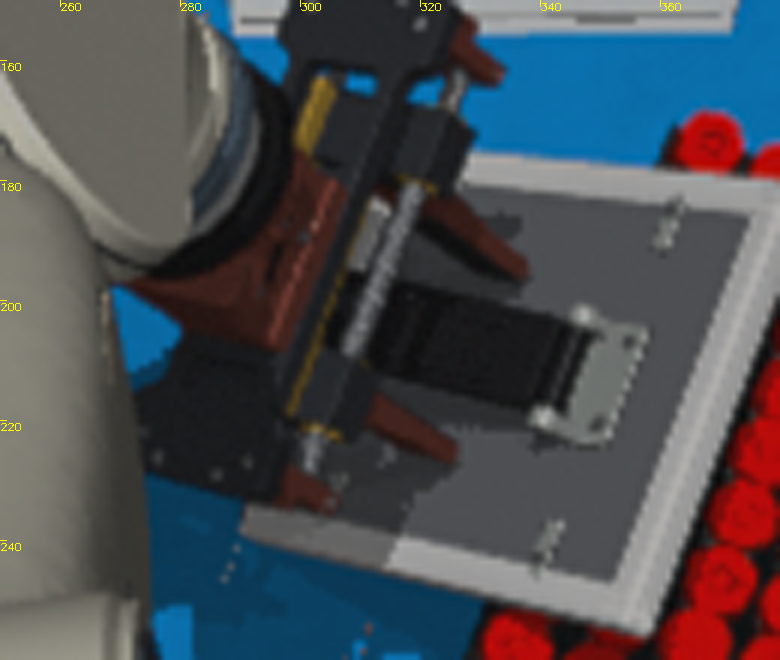

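Request:
carry_out --rows '[{"fingers":20,"xyz":[0,0,-1],"delta_rot":[0,0,0]},{"fingers":20,"xyz":[0,0,0],"delta_rot":[0,0,0]},{"fingers":20,"xyz":[0,0,0],"delta_rot":[0,0,0]},{"fingers":20,"xyz":[0,0,0],"delta_rot":[0,0,0]},{"fingers":20,"xyz":[0,0,0],"delta_rot":[0,0,0]},{"fingers":20,"xyz":[0,0,0],"delta_rot":[0,0,0]}]' --newtons 60

```text
t: 8.42
tcp_pos: [0.5756, -0.0661, 0.093]
tcp_rot: [-179.6, 32.7, 69.2]
wrist_force: [0.0, -0.0, -1.7]
finger_gap: 0.0334
```

```bash
python3 - <<'E'
from h import *
st()
E
```

```text
t 8.42 p [ 0.5756 -0.0661  0.093 ] q [  6.9  39.   95.9 -31.4  65.8  46.3] F [ 0.05 -0.01 -1.74] gap 0.0334
toolz [-0.199 -0.503 -0.841] tooly [ 0.933 -0.359 -0.006]
```

Request:
carry_out --rows '[{"fingers":20,"xyz":[0,0,-6],"delta_rot":[0,0,0]},{"fingers":20,"xyz":[0,0,-6],"delta_rot":[0,0,0]},{"fingers":20,"xyz":[0,0,-6],"delta_rot":[0,0,0]},{"fingers":20,"xyz":[0,0,-6],"delta_rot":[0,0,0]},{"fingers":20,"xyz":[0,0,-6],"delta_rot":[0,0,0]},{"fingers":20,"xyz":[0,0,-6],"delta_rot":[0,0,0]},{"fingers":20,"xyz":[0,0,-6],"delta_rot":[0,0,0]},{"fingers":20,"xyz":[0,0,-6],"delta_rot":[0,0,0]},{"fingers":20,"xyz":[0,0,0],"delta_rot":[0,0,0]}]'

```text
t: 9.17
tcp_pos: [0.5866, -0.0385, 0.1379]
tcp_rot: [-179.7, 32.6, 69.2]
wrist_force: [1.1, 0.0, -2.7]
finger_gap: 0.0333
```

```bash
python3 - <<'E'
from h import *
st()
snap("j");zoom("pics/top_j.png",230,140,150,120,5,"pics/tj.png")
zoom("pics/side_j.png",260,160,140,110,5,"pics/sj.png")
E
```

```text
t 9.17 p [ 0.5866 -0.0385  0.1379] q [  9.2  36.2  93.2 -29.3  71.2  44.9] F [ 1.11  0.02 -2.67] gap 0.0333
toolz [-0.197 -0.502 -0.842] tooly [ 0.933 -0.359 -0.005]
```

View pics/tj.png

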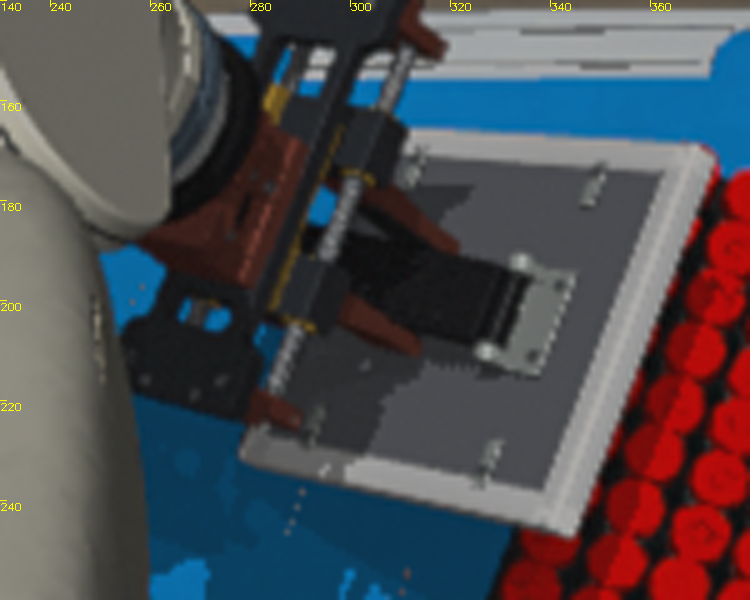

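View pics/sj.png

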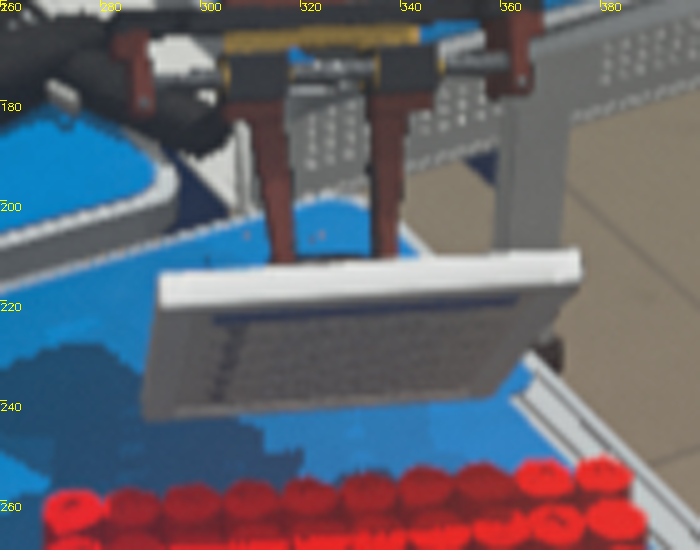

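```bash
cat >> h.py <<'E'
def legphi(p):
    R=chartR(p[2],p[3]);o=p[[0,1,4]];Hn=o+R@np.array([.017,0,.158]);tcp,T,_=cur()
    q=R.T@(tcp-.009*T[:,2]-Hn)*1e3  # leg centre line point ~9 mm behind TCP
    print("hinge",Hn.round(4),"leg pt rel hinge",q.round(1),"phi(pt)",np.degrees(np.arctan2(q[0],-q[2])).round(1),"phi(tool)",(90-np.degrees(p[3])-np.degrees(np.arctan2(-T[2,0],-T[2,2]))).round(1))
E
python3 - <<'E'
from h import *
p=fit([("side",(292,214.6),(7,80,220)),("side",(292.4,221.4),(-7,80,220)),("side",(375.6,210),(7,-80,220)),("side",(376,216.6),(-7,-80,220)),("side",(289.4,243.6),(-7,80,0)),("side",(358.4,240),(-7,-80,0)),
("top",(345,247),(-7,80,220)),("top",(278,231),(7,80,0)),("top",(373.6,171),(-7,-80,220))])
legphi(p)
E
```

```text
O [0.6065 0.0076 0.0461] yaw,lean [158.64  40.57] res [[-0.7, -0.2], [-0.5, 0.4], [0.9, -0.8], [1.3, -0.2], [-0.7, 1.3], [0.5, 0.2], [0.0, 0.8], [-1.9, -0.2], [0.6, -0.1]]
hinge [ 0.5737 -0.0761  0.1772] leg pt rel hinge [ 12.1   2.2 -53.3] phi(pt) 12.8 phi(tool) 16.8
```

Request:
carry_out --rows '[{"fingers":20,"xyz":[0.4,0,-3],"delta_rot":[0,3,0]},{"fingers":20,"xyz":[0.4,0,-3],"delta_rot":[0,3,0]},{"fingers":20,"xyz":[0.4,0,-3],"delta_rot":[0,3,0]},{"fingers":20,"xyz":[0.4,0,-3],"delta_rot":[0,3,0]},{"fingers":20,"xyz":[0.4,0,-3],"delta_rot":[0,3,0]},{"fingers":20,"xyz":[0.4,0,-3],"delta_rot":[0,3,0]},{"fingers":20,"xyz":[0.4,0,-3],"delta_rot":[0,3,0]},{"fingers":20,"xyz":[0.4,0,-3],"delta_rot":[0,3,0]},{"fingers":20,"xyz":[0,0,0],"delta_rot":[0,0,0]}]'

```text
t: 10.02
tcp_pos: [0.5862, -0.0282, 0.1544]
tcp_rot: [-179.2, 7.9, 69.1]
wrist_force: [0.1, -0.3, -1.3]
finger_gap: 0.0338
```

```bash
python3 - <<'E'
from h import *
st()
snap("k");zoom("pics/top_k.png",230,140,150,120,5,"pics/tk.png")
zoom("pics/side_k.png",260,160,140,110,5,"pics/sk.png")
E
```

```text
t 10.02 p [ 0.5862 -0.0282  0.1544] q [-0.2 27.6 98.7 -8.5 57.5 25.5] F [ 0.1  -0.32 -1.34] gap 0.0338
toolz [-0.063 -0.124 -0.99 ] tooly [ 0.934 -0.358 -0.014]
```

View pics/tk.png

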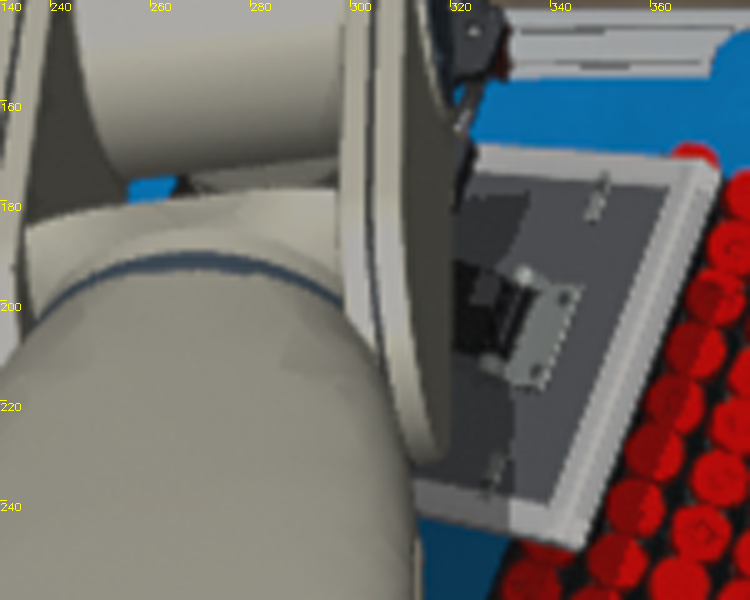

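View pics/sk.png

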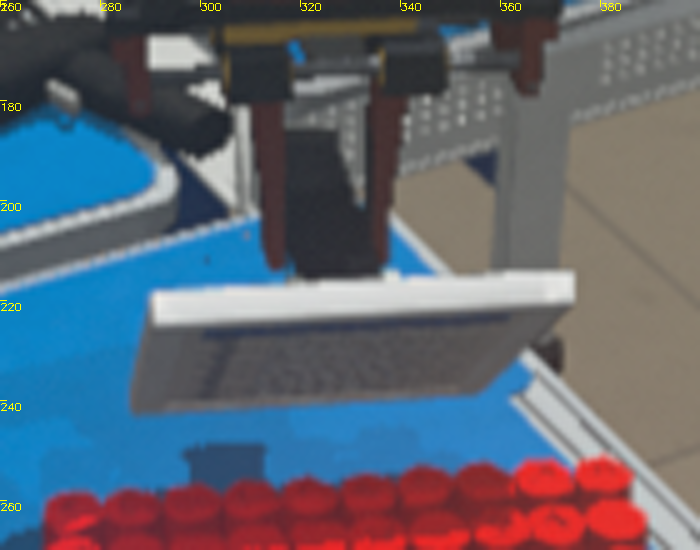

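```bash
python3 - <<'E'
from h import *
p=fit([("side",(290.4,218.4),(7,80,220)),("side",(291,225),(-7,80,220)),("side",(374.6,214.4),(7,-80,220)),("side",(374.6,220.6),(-7,-80,220)),("side",(286.4,242.4),(-7,80,0)),("side",(355.6,238.4),(-7,-80,0)),
("top",(346.4,249.4),(-7,80,220)),("top",(374,173.6),(-7,-80,220))])
legphi(p)
E
```

```text
O [0.605  0.0159 0.0473] yaw,lean [159.13  43.96] res [[-0.5, 0.4], [-0.5, 1.3], [0.2, -1.3], [1.0, -0.2], [0.2, 0.5], [0.9, -0.6], [-0.7, 0.8], [0.0, -0.1]]
hinge [ 0.5703 -0.0752  0.1728] leg pt rel hinge [ 29.9   2.  -42.9] phi(pt) 34.9 phi(tool) 37.9
```

Request:
carry_out --rows '[{"fingers":20,"xyz":[0.3,0,-2],"delta_rot":[0,2,0]},{"fingers":20,"xyz":[0.3,0,-2],"delta_rot":[0,2,0]},{"fingers":20,"xyz":[0.3,0,-2],"delta_rot":[0,2,0]},{"fingers":20,"xyz":[0.3,0,-2],"delta_rot":[0,2,0]},{"fingers":20,"xyz":[0.3,0,-2],"delta_rot":[0,2,0]},{"fingers":20,"xyz":[0.3,0,-2],"delta_rot":[0,2,0]},{"fingers":20,"xyz":[0.3,0,-2],"delta_rot":[0,2,0]},{"fingers":20,"xyz":[0,0,0],"delta_rot":[0,0,0]}]'

```text
t: 10.78
tcp_pos: [0.5843, -0.0217, 0.1622]
tcp_rot: [-178.4, -5.5, 69.3]
wrist_force: [-0.7, 0.3, -2.4]
finger_gap: 0.0333
```

```bash
python3 - <<'E'
from h import *
st()
snap("l");zoom("pics/top_l.png",230,140,150,120,5,"pics/tl.png")
zoom("pics/side_l.png",260,160,140,110,5,"pics/sl.png")
E
```

```text
t 10.78 p [ 0.5843 -0.0217  0.1622] q [ -6.3  25.3 101.3   7.1  53.8  10. ] F [-0.69  0.32 -2.38] gap 0.0333
toolz [ 0.008  0.1   -0.995] tooly [ 0.936 -0.35  -0.027]
```

View pics/tl.png

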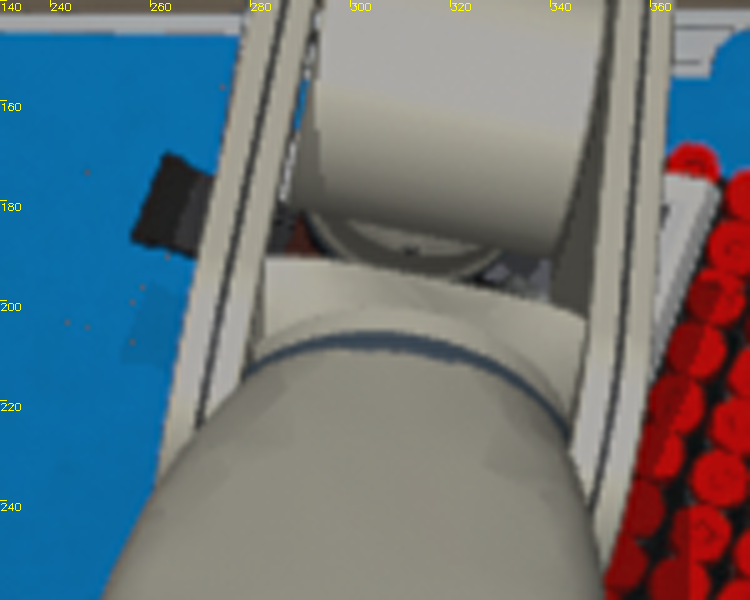

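View pics/sl.png

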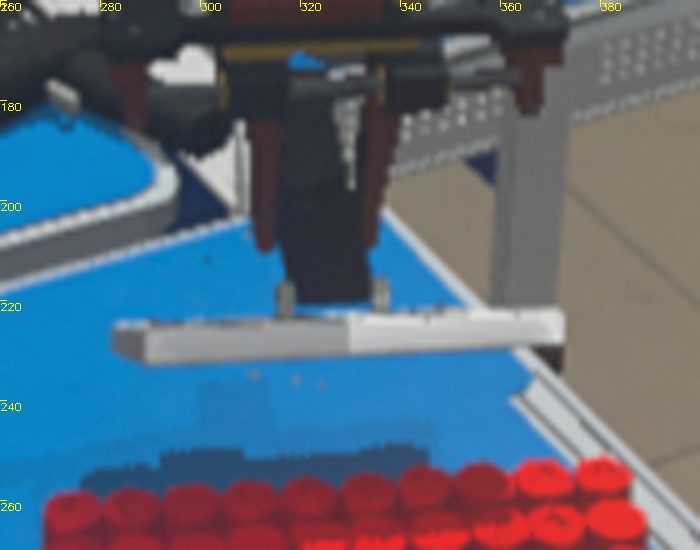

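```bash
cat >> h.py <<'E'
def tcp_for(lam,oh,ou=.562,oz=.0068,phi=40.1,s=53,delta=3.5,back=9):
    R=chartR(np.radians(158.5),np.radians(lam));o=h*oh+u*ou;o[2]=oz
    f=np.radians(phi);T=toolR(90-lam-phi-delta)
    return o+R@(np.array([17+s*np.sin(f),0,158-s*np.cos(f)])/1e3)+back/1e3*T[:,2],T
E
python3 - <<'E'
from h import *
p1,T1=tcp_for(39,.193);print("target",p1)
p,T,_=cur();print(p@u,p1@u)
pa,Ta=tcp_for(39,.193,oz=.04)
plan(pa,Ta,8); plan(p1,Ta,6,pa,Ta)
E
```

```text
target [ 0.5807314  -0.06020321  0.12134041]
0.5513922435250416 0.562234978241968
[-4.8, 1.3, 0.5] [-4.7, 1.3, 0.6] [-4.7, 1.3, 0.7] [-4.7, 1.3, 0.9] [-4.7, 1.3, 1.0] [-4.6, 1.3, 1.1] [-4.6, 1.3, 1.3] [-4.6, 1.3, 1.4] rot/row [-0.19 -1.6   0.14]
[0.7, 0.0, 5.5] [0.7, 0.0, 5.5] [0.7, 0.0, 5.5] [0.7, 0.0, 5.5] [0.7, 0.0, 5.5] [0.7, 0.0, 5.5] rot/row [ 0. -0. -0.]
```

Request:
carry_out --rows '[{"fingers":20,"xyz":[-4.7,0.5,0.5],"delta_rot":[-0.2,-1.6,0.1]},{"fingers":20,"xyz":[-4.7,0.5,0.6],"delta_rot":[-0.2,-1.6,0.1]},{"fingers":20,"xyz":[-4.7,0.5,0.7],"delta_rot":[-0.2,-1.6,0.1]},{"fingers":20,"xyz":[-4.7,0.5,0.9],"delta_rot":[-0.2,-1.6,0.1]},{"fingers":20,"xyz":[-4.7,0.5,1],"delta_rot":[-0.2,-1.6,0.1]},{"fingers":20,"xyz":[-4.6,0.5,1],"delta_rot":[-0.2,-1.6,0.1]},{"fingers":20,"xyz":[-4.6,0.5,1.2],"delta_rot":[-0.2,-1.6,0.1]},{"fingers":20,"xyz":[-4.6,0.5,1.4],"delta_rot":[-0.2,-1.6,0.1]},{"fingers":20,"xyz":[0,0,0],"delta_rot":[0,0,0]}]'

```text
t: 11.63
tcp_pos: [0.5747, -0.0559, 0.1518]
tcp_rot: [-180.0, 8.9, 69.1]
wrist_force: [-0.3, 0.2, -2.5]
finger_gap: 0.0331
```

```bash
python3 - <<'E'
from h import *
st()
snap("m");zoom("pics/top_m.png",230,140,150,120,5,"pics/tm.png")
zoom("pics/side_m.png",260,160,140,110,5,"pics/sm.png")
p,T,_=cur()
pa,Ta=tcp_for(39,.193,ou=.562-(.562235-p@u))
plan(pa,Ta,6)
E
```

```text
t 11.63 p [ 0.5747 -0.0559  0.1518] q [ -2.2  26.9 100.6 -10.2  55.8  24.7] F [-0.25  0.16 -2.54] gap 0.0331
toolz [-0.056 -0.145 -0.988] tooly [ 0.934 -0.357 -0.001]
[0.4, -0.0, 5.1] [0.4, -0.0, 5.1] [0.4, -0.0, 5.1] [0.4, -0.0, 5.1] [0.3, -0.0, 5.1] [0.3, -0.0, 5.1] rot/row [0.01 0.23 0.11]
```

View pics/tm.png

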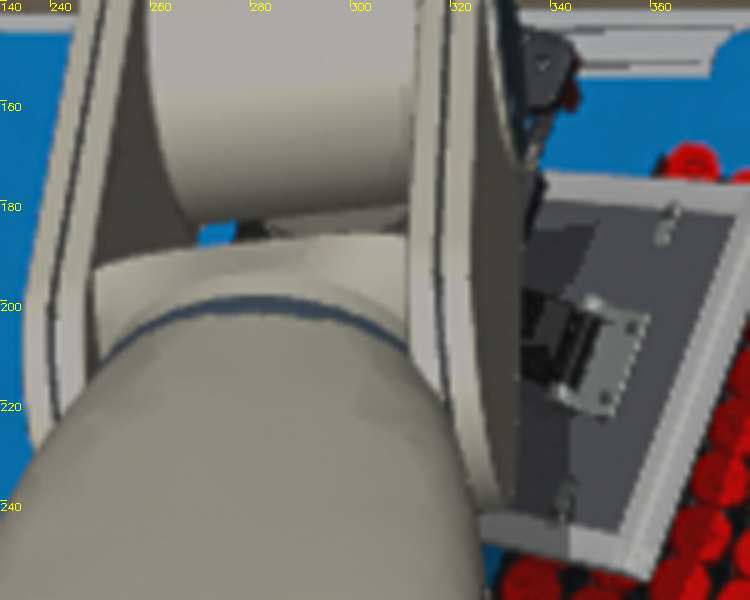

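View pics/sm.png

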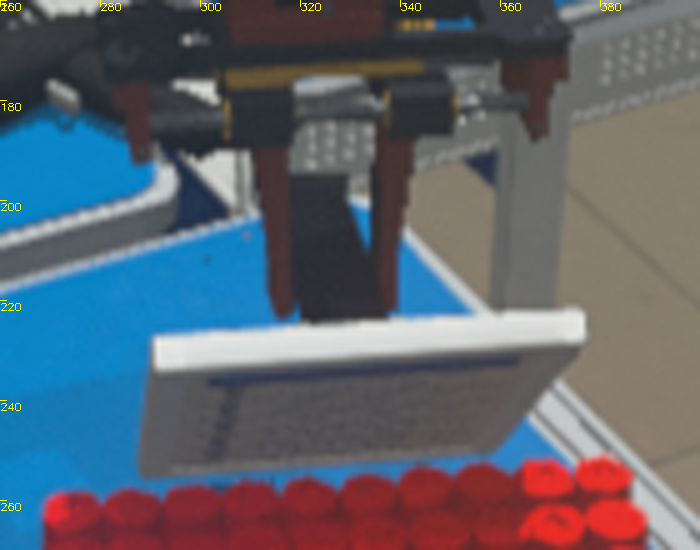

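```bash
python3 - <<'E'
from h import *
p=fit([("side",(290.6,227.6),(7,80,220)),("side",(291,234),(-7,80,220)),("side",(376.6,222.2),(7,-80,220)),("side",(376.6,229),(-7,-80,220)),("side",(287.6,255),(-7,80,0)),("side",(356.5,251.5),(-7,-80,0)),
("top",(359.6,256),(-7,80,220))])
legphi(p);print("O.h",p[:2]@h[:2],"O.u",p[:2]@u[:2])
E
```

```text
O [ 0.5897 -0.0172  0.0394] yaw,lean [159.25  40.78] res [[-0.7, -0.0], [-0.5, 1.1], [0.1, -0.7], [1.0, -0.1], [-0.8, 0.9], [1.6, -1.0], [-0.6, 0.3]]
hinge [ 0.5577 -0.1017  0.1702] leg pt rel hinge [ 32.3   0.2 -40. ] phi(pt) 38.9 phi(tool) 40.5
O.h 0.2009959554970076 O.u 0.5547344439965038
```

Request:
carry_out --rows '[{"fingers":20,"xyz":[0.8,0,5.2],"delta_rot":[0,0,0]},{"fingers":20,"xyz":[0.8,0,5.2],"delta_rot":[0,0,0]},{"fingers":20,"xyz":[0.8,0,5.2],"delta_rot":[0,0,0]},{"fingers":20,"xyz":[0.8,0,5.2],"delta_rot":[0,0,0]},{"fingers":20,"xyz":[0.8,0,5.2],"delta_rot":[0,0,0]},{"fingers":20,"xyz":[0.6,0,4],"delta_rot":[0,0,0]},{"fingers":20,"xyz":[0,0,0],"delta_rot":[0,0,0]}]'

```text
t: 12.32
tcp_pos: [0.5749, -0.0553, 0.118]
tcp_rot: [-179.9, 8.7, 69.0]
wrist_force: [-0.0, -0.0, -1.8]
finger_gap: 0.0334
```

```bash
python3 - <<'E'
from h import *
st()
snap("n");zoom("pics/top_n.png",230,140,150,120,5,"pics/tn.png")
zoom("pics/side_n.png",260,160,140,110,5,"pics/sn.png")
E
```

```text
t 12.32 p [ 0.5749 -0.0553  0.118 ] q [ -2.3  29.6 101.6 -10.5  52.1  25.4] F [-0.01 -0.   -1.83] gap 0.0334
toolz [-0.055 -0.141 -0.988] tooly [ 0.934 -0.358 -0.001]
```

View pics/sn.png

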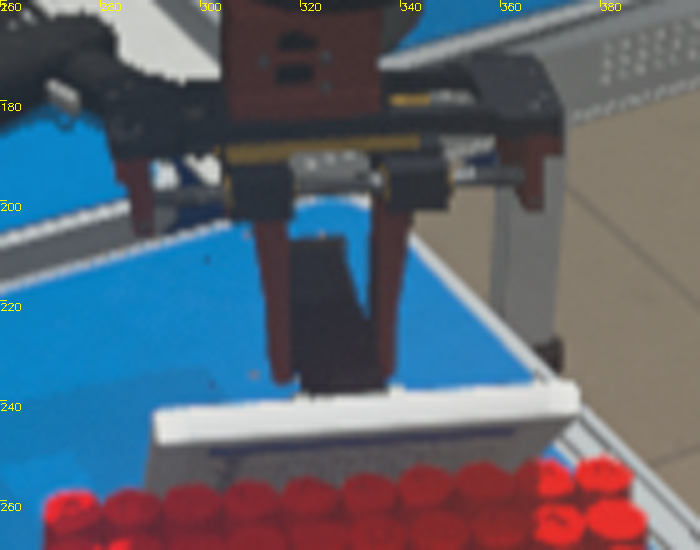

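Request:
carry_out --rows '[{"fingers":20,"xyz":[0.2,0,1.5],"delta_rot":[0,0,0]},{"fingers":20,"xyz":[0,0,1.5],"delta_rot":[0,0,0]},{"fingers":20,"xyz":[0,0,0],"delta_rot":[0,0,0]}]'

```text
t: 12.67
tcp_pos: [0.5758, -0.0556, 0.1162]
tcp_rot: [179.9, 8.7, 69.0]
wrist_force: [-0.6, -0.3, -2.6]
finger_gap: 0.0337
```

```bash
python3 - <<'E'
from h import *
st()
E
```

```text
t 12.67 p [ 0.5758 -0.0556  0.1162] q [ -2.3  29.8 101.6 -10.5  51.8  25.4] F [-0.57 -0.3  -2.63] gap 0.0337
toolz [-0.053 -0.141 -0.989] tooly [ 0.934 -0.358  0.001]
```

Request:
carry_out --rows '[{"fingers":20,"xyz":[0.3,0,2],"delta_rot":[0,0,0]},{"fingers":20,"xyz":[0.3,0,2],"delta_rot":[0,0,0]},{"fingers":20,"xyz":[0,0,0],"delta_rot":[0,0,0]}]'

```text
t: 12.92
tcp_pos: [0.5766, -0.0557, 0.1141]
tcp_rot: [179.8, 8.7, 69.0]
wrist_force: [-0.9, 2.4, 3.1]
finger_gap: 0.0337
```

```bash
python3 - <<'E'
from h import *
st()
snap("o");zoom("pics/top_o.png",230,140,150,120,5,"pics/to.png")
zoom("pics/side_o.png",260,160,140,110,5,"pics/so.png")
E
```

```text
t 12.92 p [ 0.5766 -0.0557  0.1141] q [ -2.3  30.  101.6 -10.6  51.5  25.5] F [-0.86  2.43  3.08] gap 0.0337
toolz [-0.052 -0.142 -0.989] tooly [ 0.934 -0.358  0.003]
```

View pics/so.png

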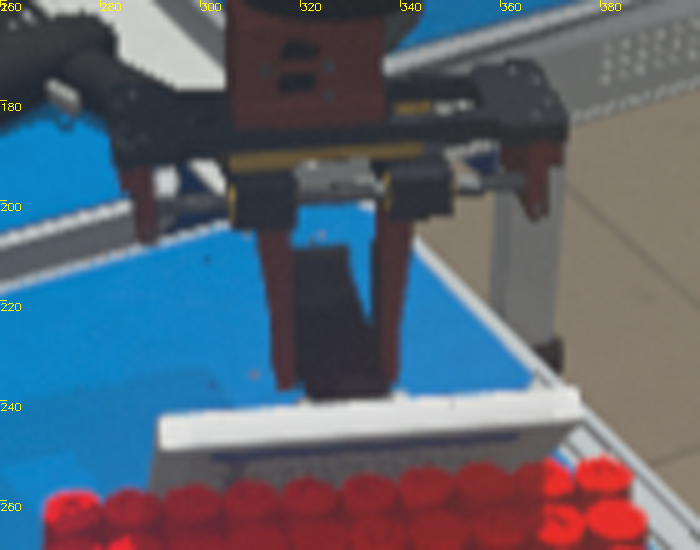

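View pics/to.png

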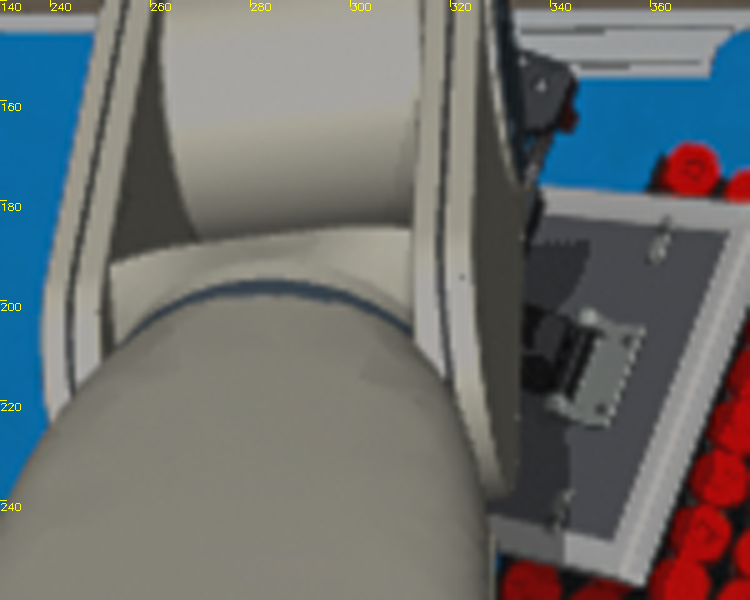

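Request:
carry_out --rows '[{"fingers":20,"xyz":[0,0,-1],"delta_rot":[0,0,0]},{"fingers":20,"xyz":[0,0,0],"delta_rot":[0,0,0]},{"fingers":20,"xyz":[0,0,0],"delta_rot":[0,0,0]}]' --newtons 3

```text
t: 13.27
tcp_pos: [0.5771, -0.0552, 0.115]
tcp_rot: [179.8, 8.6, 69.0]
wrist_force: [0.4, -0.1, -1.2]
finger_gap: 0.0341
```

Request:
carry_out --rows '[{"fingers":55,"xyz":[0,0,0],"delta_rot":[0,0,0]},{"fingers":55,"xyz":[0,0,0],"delta_rot":[0,0,0]},{"fingers":55,"xyz":[0,0,0],"delta_rot":[0,0,0]},{"fingers":55,"xyz":[0,0,0],"delta_rot":[0,0,0]}]'

```text
t: 13.6
tcp_pos: [0.5774, -0.0557, 0.1151]
tcp_rot: [179.7, 8.6, 69.0]
wrist_force: [0.3, -0.3, 0.3]
finger_gap: 0.0543
```

```bash
python3 - <<'E'
from h import *
st()
snap("p");zoom("pics/side_p.png",260,160,140,110,5,"pics/sp.png")
E
```

```text
t 13.6 p [ 0.5774 -0.0557  0.1151] q [ -2.3  29.9 101.6 -10.6  51.5  25.5] F [ 0.33 -0.27  0.34] gap 0.0543
toolz [-0.049 -0.142 -0.989] tooly [ 0.934 -0.357  0.005]
```

View pics/sp.png

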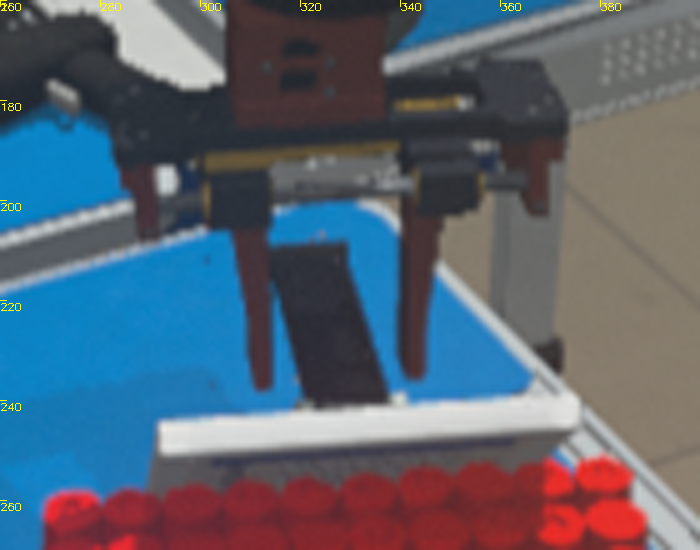

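```bash
cat >> h.py <<'E'
def topR(lam): # tool for pinching top: z=-chart z, y=chart x
    R=chartR(np.radians(158.6),np.radians(lam));return np.c_[R[:,1],R[:,0],-R[:,2]]
E
python3 - <<'E'
from h import *
lam=41;R=chartR(np.radians(158.6),np.radians(lam));o=h*.2+u*.5547;o[2]=.0068
pre=o+R@np.array([0,0,.300]);print(pre)
p,T,_=cur();a=p+np.array([0,0,.13])
T1=T@Rn.from_rotvec([0,0,np.radians(-90)]).as_matrix()
plan(a,T,4)
plan(pre+np.array([0,0,.0]),topR(lam),15,a,T)
print(Rn.from_matrix(T.T@topR(lam)).magnitude()*57.3)
E
```

```text
[ 0.51765679 -0.20137787  0.23321287]
[-4.9, 0.2, -32.1] [-4.9, 0.2, -32.1] [-4.9, 0.2, -32.1] [-4.9, 0.2, -32.1] rot/row [0. 0. 0.]
[-10.3, -0.3, 2.4] [-10.3, -1.3, 1.9] [-10.2, -2.4, 1.3] [-9.9, -3.4, 0.7] [-9.6, -4.4, 0.1] [-9.1, -5.3, -0.5] [-8.5, -6.1, -1.2] [-7.8, -6.8, -1.8] [-7.0, -7.4, -2.5] [-6.1, -8.0, -3.1] [-5.2, -8.4, -3.8] [-4.2, -8.6, -4.4] [-3.1, -8.8, -4.9] [-2.0, -8.8, -5.4] [-0.9, -8.7, -5.9] rot/row [-2.57  2.59 -5.55]
99.68587849316022
```

Request:
carry_out --rows '[{"fingers":55,"xyz":[0,0,-15],"delta_rot":[0,0,0]},{"fingers":55,"xyz":[2,0,-30],"delta_rot":[0,0,0]},{"fingers":55,"xyz":[0,0,-35],"delta_rot":[0,0,0]},{"fingers":55,"xyz":[0,0,-35],"delta_rot":[0,0,0]}]'

```text
t: 14.03
tcp_pos: [0.5782, -0.0378, 0.2236]
tcp_rot: [-179.3, 9.0, 69.1]
wrist_force: [0.3, 0.5, -0.2]
finger_gap: 0.0548
```

```bash
python3 - <<'E'
from h import *
st()
lam=41;R=chartR(np.radians(158.6),np.radians(lam));o=h*.2+u*.5547;o[2]=.0068
pre=o+R@np.array([0,0,.300])
plan(pre+np.array([0,0,.02]),topR(lam),16)
snap("q");zoom("pics/side_q.png",260,160,140,110,5,"pics/sq.png")
zoom("pics/top_q.png",230,140,150,120,5,"pics/tq.png")
E
```

```text
t 14.03 p [ 0.5782 -0.0378  0.2236] q [-0.6 22.3 96.9 -9.  64.9 24.6] F [ 0.25  0.47 -0.2 ] gap 0.0548
toolz [-0.067 -0.142 -0.988] tooly [ 0.933 -0.359 -0.012]
[-11.1, 0.1, -0.1] [-11.0, -0.9, -0.6] [-10.8, -1.8, -1.1] [-10.6, -2.8, -1.7] [-10.2, -3.6, -2.2] [-9.7, -4.4, -2.8] [-9.2, -5.1, -3.4] [-8.5, -5.8, -4.0] [-7.8, -6.3, -4.7] [-7.0, -6.8, -5.2] [-6.1, -7.2, -5.8] [-5.2, -7.4, -6.4] [-4.2, -7.5, -6.9] [-3.2, -7.6, -7.4] [-2.2, -7.5, -7.8] [-1.2, -7.3, -8.2] rot/row [-2.48  2.4  -5.22]
```

View pics/sq.png

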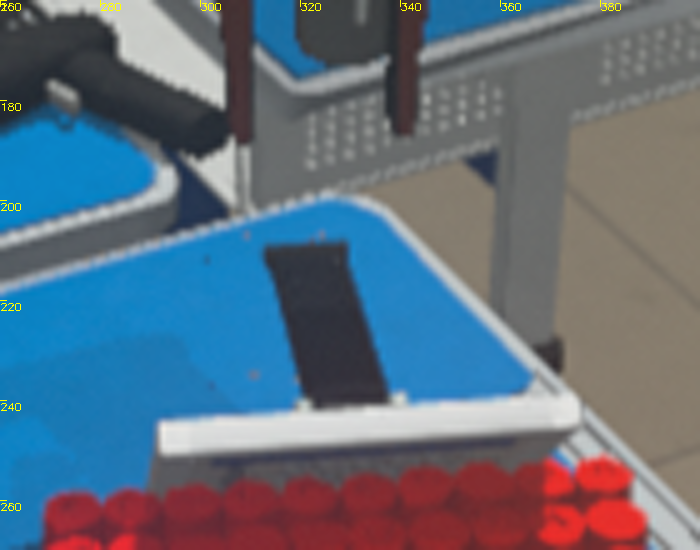

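View pics/tq.png

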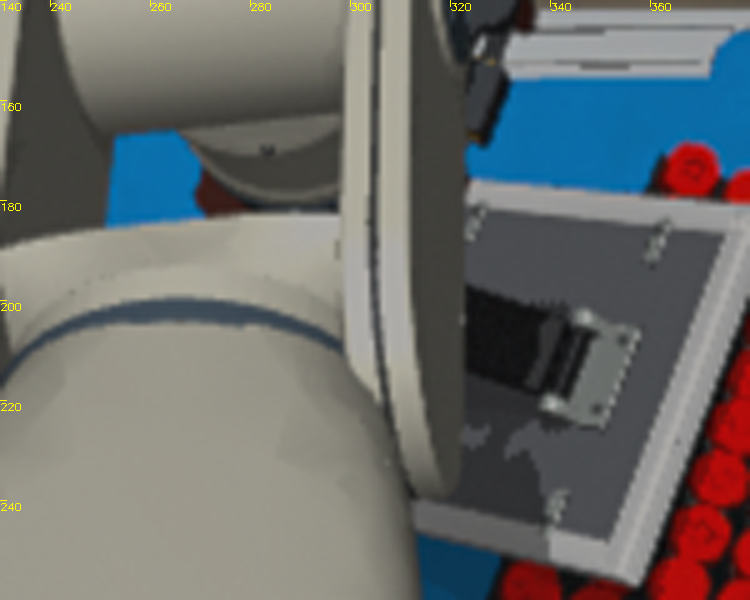

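Request:
carry_out --rows '[{"fingers":45,"xyz":[-11,0,-3],"delta_rot":[-2.5,2.4,-5.2]},{"fingers":45,"xyz":[-11,-1,-3],"delta_rot":[-2.5,2.4,-5.2]},{"fingers":45,"xyz":[-11,-2,-3],"delta_rot":[-2.5,2.4,-5.2]},{"fingers":45,"xyz":[-10.5,-3,-3],"delta_rot":[-2.5,2.4,-5.2]},{"fingers":45,"xyz":[-10,-3.5,-3],"delta_rot":[-2.5,2.4,-5.2]},{"fingers":45,"xyz":[-9.7,-4.4,-3],"delta_rot":[-2.5,2.4,-5.2]},{"fingers":45,"xyz":[-9,-5,-3.4],"delta_rot":[-2.5,2.4,-5.2]},{"fingers":45,"xyz":[-8.5,-5.8,-4],"delta_rot":[-2.5,2.4,-5.2]}]'

```text
t: 14.8
tcp_pos: [0.5542, -0.1113, 0.2509]
tcp_rot: [161.5, -3.4, 111.9]
wrist_force: [0.4, -0.0, -0.6]
finger_gap: 0.0449
```

```bash
python3 - <<'E'
from h import *
st()
lam=41;R=chartR(np.radians(158.6),np.radians(lam));o=h*.2+u*.5547;o[2]=.0068
pre=o+R@np.array([0,0,.300])
plan(pre,topR(lam),9)
E
```

```text
t 14.8 p [ 0.5542 -0.1113  0.2509] q [-20.6  12.6 108.6  19.9  48.8 -53.8] F [ 0.37 -0.   -0.6 ] gap 0.0449
toolz [ 0.273  0.171 -0.947] tooly [0.887 0.336 0.317]
[-7.9, -7.6, -1.0] [-7.2, -8.2, -1.6] [-6.4, -8.6, -2.2] [-5.6, -9.0, -2.7] [-4.7, -9.4, -3.3] [-3.8, -9.6, -3.8] [-2.8, -9.7, -4.3] [-1.9, -9.7, -4.8] [-0.9, -9.6, -5.2] rot/row [-2.2   2.28 -4.71]
```

Request:
carry_out --rows '[{"fingers":45,"xyz":[-8,-7.5,-1],"delta_rot":[-2.2,2.3,-4.7]},{"fingers":45,"xyz":[-7,-8,-1.6],"delta_rot":[-2.2,2.3,-4.7]},{"fingers":45,"xyz":[-6.5,-8.5,-2.2],"delta_rot":[-2.2,2.3,-4.7]},{"fingers":45,"xyz":[-5.5,-9,-2.7],"delta_rot":[-2.2,2.3,-4.7]},{"fingers":45,"xyz":[-4.7,-9.4,-3.3],"delta_rot":[-2.2,2.3,-4.7]},{"fingers":45,"xyz":[-3.8,-9.6,-3.8],"delta_rot":[-2.2,2.3,-4.7]},{"fingers":45,"xyz":[-2.8,-9.7,-4.3],"delta_rot":[-2.2,2.3,-4.7]},{"fingers":45,"xyz":[-2,-9.7,-4.8],"delta_rot":[-2.2,2.3,-4.7]},{"fingers":45,"xyz":[-1,-9.6,-5.2],"delta_rot":[-2.2,2.3,-4.7]},{"fingers":45,"xyz":[0,0,0],"delta_rot":[0,0,0]}]'

```text
t: 15.63
tcp_pos: [0.5124, -0.2071, 0.2279]
tcp_rot: [138.2, 0.4, 159.8]
wrist_force: [-1.2, -0.0, -0.2]
finger_gap: 0.0449
```

```bash
python3 - <<'E'
from h import *
st()
snap("r");zoom("pics/side_r.png",250,130,150,140,5,"pics/sr.png")
zoom("pics/top_r.png",230,140,170,120,4,"pics/tr.png")
E
```

```text
t 15.63 p [ 0.5124 -0.2071  0.2279] q [ -43.5   27.   100.3   39.4   75.8 -131.5] F [-1.24 -0.02 -0.23] gap 0.0449
toolz [ 0.235  0.624 -0.745] tooly [0.253 0.701 0.667]
```

View pics/sr.png

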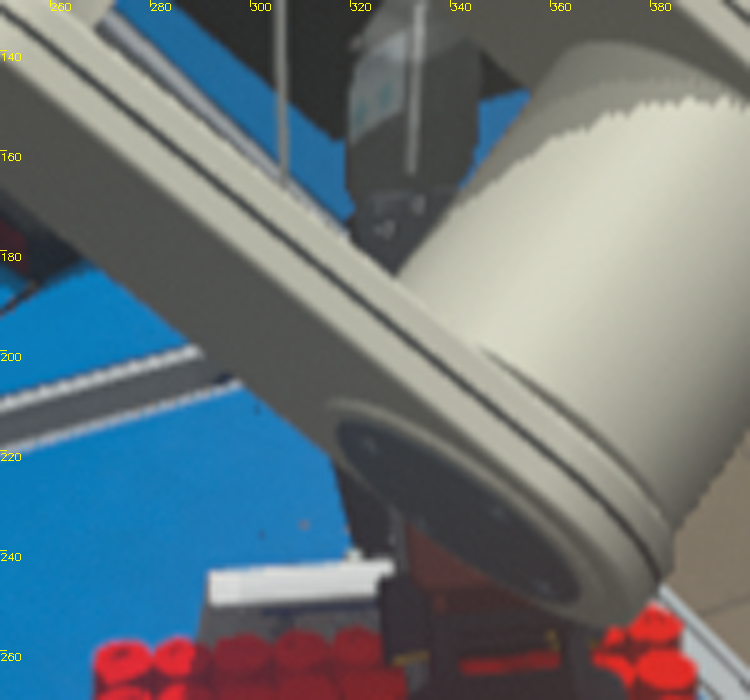

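View pics/tr.png

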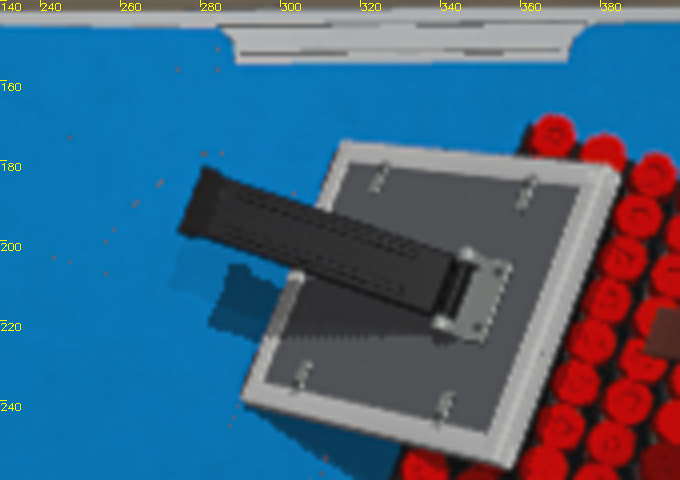

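```bash
python3 - <<'E'
from h import *
for z in(None,.0068):
    p=fit([("side",(291.6,244.4),(7,80,220)),("side",(292,251.2),(-7,80,220)),("side",(375.4,239.2),(7,-80,220)),("side",(375.4,245.6),(-7,-80,220)),
("top",(358,257),(-7,80,220)),("top",(385.5,183),(-7,-80,220)),("top",(290.8,240),(7,80,0)),("top",(315.8,175.8),(7,-80,0))],fixz=z)
    R=chartR(p[2],p[3]);o=p[[0,1,4]]
    print("top centre",o+R@[0,0,.22],"tool in chart",R.T@(cur()[0]-o)*1e3,"toolz in chart",(R.T@cur()[1][:,2]).round(3),"tooly",(R.T@cur()[1][:,1]).round(3))
    # leg angle: foot in side view(q) and top view
# leg foot triangulate: side q: end (265,247)-(347,243)/5+ (260,160); top r end
a=tri((260+265/5,160+247/5),(274.5,198.3));b=tri((260+347/5,160+243/5),(281.3,182.5));print(a,b)
m=(a+b)/2;q=R.T@(m-o)*1e3-np.array([17,0,158]);print(q,np.hypot(q[0],q[2]),np.degrees(np.arctan2(q[0],-q[2])))
E
```

```text
O [ 0.5912 -0.0211 -0.0032] yaw,lean [158.66  39.57] res [[-0.4, -0.1], [-0.3, 0.5], [0.5, -0.6], [1.3, 0.2], [-0.5, 0.5], [-0.1, 0.3], [-0.3, 0.5], [0.2, -0.2]]
top centre [ 0.54021542 -0.15167204  0.16638817] tool in chart [ -6.40207074   6.38570349 306.15579765] toolz in chart [ 0.038  0.007 -0.999] tooly [0.999 0.015 0.038]
O [ 0.5909 -0.0187  0.0068] yaw,lean [158.81  41.66] res [[-0.8, -0.7], [-0.6, -0.0], [0.7, -1.4], [1.5, -0.5], [1.4, 1.4], [1.7, 0.8], [-1.4, 0.1], [-0.9, -1.1]]
top centre [ 0.53798409 -0.15507474  0.17115777] tool in chart [ -3.43582306   5.69060177 300.11261289] toolz in chart [ 0.002  0.005 -1.   ] tooly [1.    0.013 0.002]
[0.59452509 0.04020082 0.11231546] [0.6281717  0.02603314 0.11238014]
[  94.80684657   -0.36521066 -116.2025541 ] 149.9712363665466 39.210171572221356
```

Request:
carry_out --rows '[{"fingers":45,"xyz":[-2,2,8],"delta_rot":[0,0,0]},{"fingers":45,"xyz":[-2,1,12],"delta_rot":[0,0,0]},{"fingers":45,"xyz":[-2,1,12],"delta_rot":[0,0,0]},{"fingers":45,"xyz":[0,0,12],"delta_rot":[0,0,0]},{"fingers":45,"xyz":[0,0,12],"delta_rot":[0,0,0]},{"fingers":45,"xyz":[0,0,6],"delta_rot":[0,0,0]},{"fingers":45,"xyz":[0,0,0],"delta_rot":[0,0,0]}]'

```text
t: 16.32
tcp_pos: [0.5355, -0.156, 0.1813]
tcp_rot: [138.4, 0.1, 159.5]
wrist_force: [-0.4, -0.4, -0.4]
finger_gap: 0.0447
```

```bash
python3 - <<'E'
from h import *
st()
for o,l in (((.5912,-.0211,-.0032),39.6),((.5909,-.0187,.0068),41.66)):
    R=chartR(np.radians(158.7),np.radians(l));p,T,_=cur();print("tool in chart",R.T@(p-o)*1e3,(R.T@T[:,2]).round(3))
snap("s");zoom("pics/side_s.png",270,190,130,100,6,"pics/ss.png")
zoom("pics/top_s.png",300,160,120,110,6,"pics/ts.png")
E
```

```text
t 16.32 p [ 0.5355 -0.156   0.1813] q [ -38.1   29.7  103.5   42.9   68.5 -131.8] F [-0.41 -0.43 -0.39] gap 0.0447
toolz [ 0.234  0.621 -0.748] tooly [0.261 0.701 0.663]
tool in chart [  5.21507844   2.89223456 235.18707938] [ 0.034  0.008 -0.999]
tool in chart [  5.42951287   1.74092424 228.79049147] [-0.002  0.008 -1.   ]
```

View pics/ss.png

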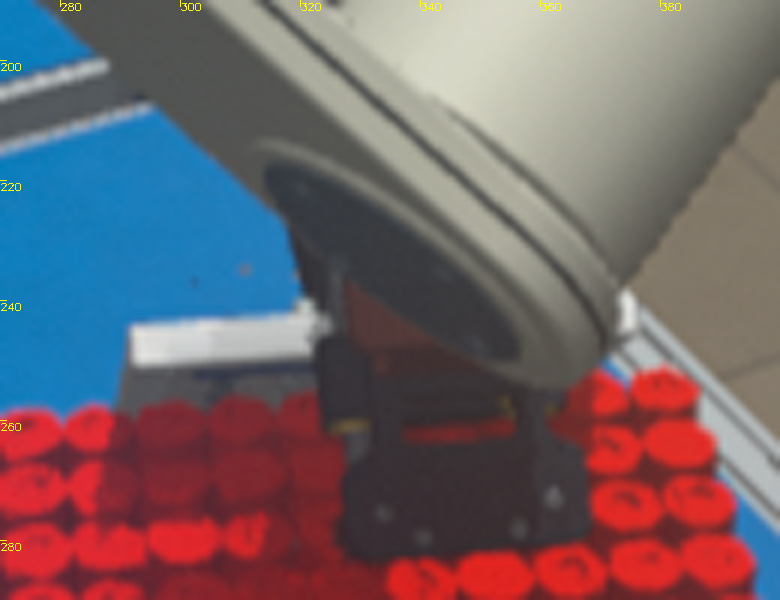

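View pics/ts.png

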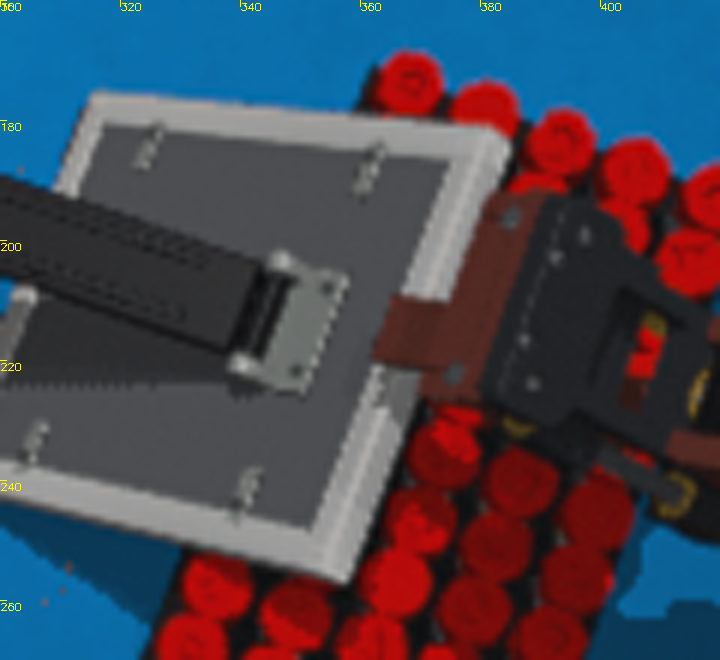

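Request:
carry_out --rows '[{"fingers":45,"xyz":[0,-2,4],"delta_rot":[0,0,0]},{"fingers":45,"xyz":[0,-2,5],"delta_rot":[0,0,0]},{"fingers":45,"xyz":[0,0,6],"delta_rot":[0,0,0]},{"fingers":45,"xyz":[0,0,6],"delta_rot":[0,0,0]},{"fingers":45,"xyz":[0,0,5],"delta_rot":[0,0,0]},{"fingers":45,"xyz":[0,0,3],"delta_rot":[0,0,0]},{"fingers":45,"xyz":[0,0,0],"delta_rot":[0,0,0]}]'

```text
t: 17.0
tcp_pos: [0.5427, -0.1427, 0.1562]
tcp_rot: [138.5, 0.3, 159.3]
wrist_force: [-0.3, 0.3, -0.5]
finger_gap: 0.0454
```

```bash
python3 - <<'E'
from h import *
st()
for o,l in (((.5912,-.0211,-.0032),39.6),((.5909,-.0187,.0068),41.66)):
    R=chartR(np.radians(158.7),np.radians(l));p,T,_=cur();print("tool in chart",R.T@(p-o)*1e3,(R.T@T[:,2]).round(3))
snap("t");zoom("pics/top_t.png",300,160,120,110,6,"pics/tt.png")
E
```

```text
t 17.0 p [ 0.5427 -0.1427  0.1562] q [ -36.6   31.7  104.5   44.6   65.4 -133.3] F [-0.28  0.26 -0.53] gap 0.0454
toolz [ 0.238  0.618 -0.749] tooly [0.261 0.702 0.662]
tool in chart [  0.79350736   1.01665744 206.25309488] [ 0.033  0.003 -0.999]
tool in chart [-2.92627690e-02 -1.34652880e-01  2.00034144e+02] [-0.003  0.003 -1.   ]
```

View pics/tt.png

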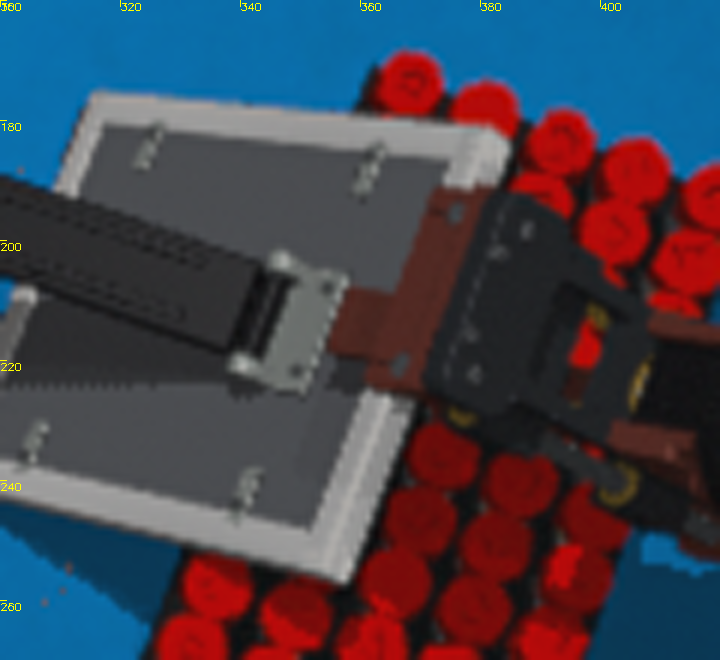

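Request:
carry_out --rows '[{"fingers":5,"xyz":[0,0,0],"delta_rot":[0,0,0]},{"fingers":5,"xyz":[0,0,0],"delta_rot":[0,0,0]},{"fingers":5,"xyz":[0,0,0],"delta_rot":[0,0,0]},{"fingers":5,"xyz":[0,0,0],"delta_rot":[0,0,0]},{"fingers":5,"xyz":[0,0,0],"delta_rot":[0,0,0]},{"fingers":5,"xyz":[0,0,0],"delta_rot":[0,0,0]}]' --newtons 25

```text
t: 17.6
tcp_pos: [0.5433, -0.1434, 0.1577]
tcp_rot: [138.5, 0.4, 159.3]
wrist_force: [0.7, 2.2, -0.7]
finger_gap: 0.014
```

```bash
python3 - <<'E'
from h import *
st()
for th in(2,3): a=np.radians(th);print(th,205*np.sin(a),205*(1-np.cos(a)))
E
```

```text
t 17.6 p [ 0.5433 -0.1434  0.1577] q [ -36.7   31.6  104.4   44.6   65.4 -133.3] F [ 0.68  2.22 -0.7 ] gap 0.014
toolz [ 0.24   0.618 -0.749] tooly [0.26  0.702 0.663]
2 7.154396824012698 0.12488046108536877
3 10.728871029803486 0.2809453753123642
```

```bash
python3 - <<'E'
from h import *
p,T,_=cur()
def tgt(lam,oh,oz):
    R=chartR(np.radians(158.7),np.radians(lam));o=h*oh+u*.555;o[2]=oz
    return o+R@np.array([0,0,.201]),np.c_[R[:,1],R[:,0],-R[:,2]]
a=p+np.array([0,0,.02])+.005*h
plan(a,T,3)
b,Tb=tgt(-10,.21,.04)
plan(b,Tb,14,a,T);print(b)
E
```

```text
[-0.1, 5.7, -3.9] [-0.1, 5.7, -3.9] [-0.1, 5.7, -3.9] rot/row [0. 0. 0.]
[-0.0, 12.1, 5.0] [0.0, 12.4, 4.2] [0.0, 12.7, 3.4] [0.0, 12.9, 2.6] [0.0, 13.0, 1.7] [0.0, 13.1, 0.9] [0.1, 13.1, 0.1] [0.1, 13.1, -0.8] [0.1, 13.0, -1.6] [0.1, 12.9, -2.4] [0.1, 12.7, -3.3] [0.1, 12.5, -4.1] [0.1, 12.2, -4.9] [0.1, 11.8, -5.6] rot/row [3.68 0.02 0.05]
[0.60610866 0.02357908 0.23794636]
```

Request:
carry_out --rows '[{"fingers":5,"xyz":[0,3,-2],"delta_rot":[0,0,0]},{"fingers":5,"xyz":[0,5,-4],"delta_rot":[0,0,0]},{"fingers":5,"xyz":[0,6,-4],"delta_rot":[0,0,0]},{"fingers":5,"xyz":[0,6,-4],"delta_rot":[0,0,0]},{"fingers":5,"xyz":[0,8,0],"delta_rot":[2,0,0]},{"fingers":5,"xyz":[0,13,0.4],"delta_rot":[3.7,0,0]},{"fingers":5,"xyz":[0,13,0.4],"delta_rot":[3.7,0,0]},{"fingers":5,"xyz":[0,0,0],"delta_rot":[0,0,0]}]'

```text
t: 18.27
tcp_pos: [0.5542, -0.1133, 0.205]
tcp_rot: [148.5, 0.4, 159.1]
wrist_force: [0.9, 0.3, -2.3]
finger_gap: 0.0138
```

```bash
cat >> h.py <<'E'
def top_state():
    p,T,s=cur();z=-T[:,2];lam=np.degrees(np.arctan2(-z@h,z[2]));b=p-.201*z
    print("lam",lam.round(2),"bottom est",b.round(4),"O.h",(b@h).round(4),"yaw toolx",np.degrees(np.arctan2(T[1,0],T[0,0])).round(2),"roll toolx z",T[2,0].round(3))
E
python3 - <<'E'
from h import *
st();top_state()
snap("v");zoom("pics/side_v.png",250,140,150,130,5,"pics/sv.png")
zoom("pics/top_v.png",230,150,170,120,4,"pics/tv.png")
E
```

```text
t 18.27 p [ 0.5542 -0.1133  0.205 ] q [ -29.3   23.6  104.3   35.9   62.  -118.6] F [ 0.93  0.31 -2.27] gap 0.0138
toolz [ 0.193  0.486 -0.852] tooly [0.301 0.797 0.523]
lam 31.55 bottom est [ 0.593  -0.0155  0.0337] O.h 0.2038 yaw toolx 159.08 roll toolx z -0.007
```

View pics/sv.png

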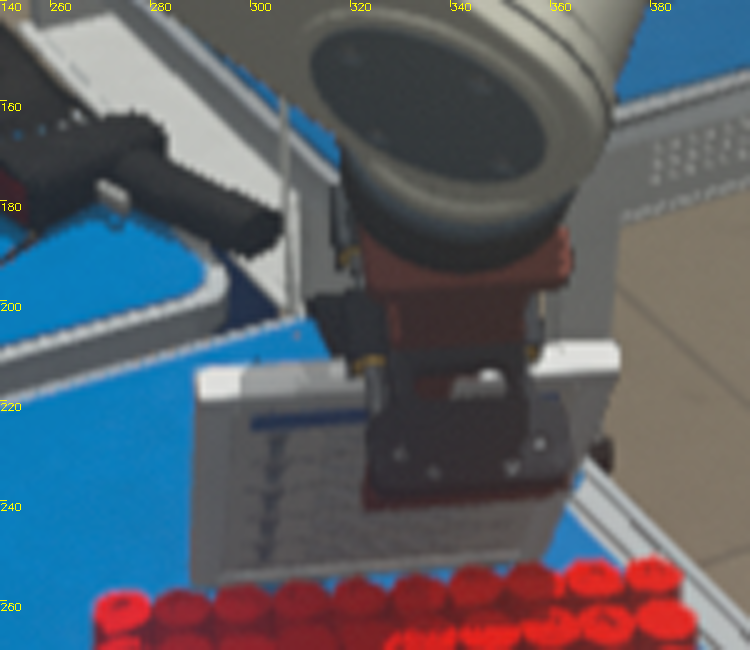

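View pics/tv.png

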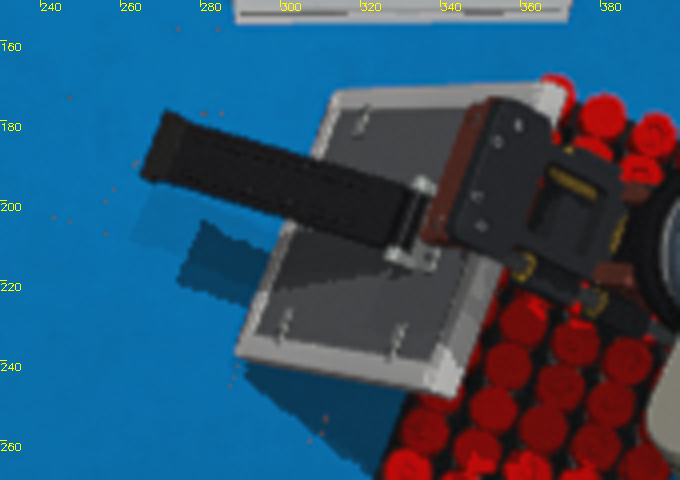

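Request:
carry_out --rows '[{"fingers":5,"xyz":[0,13,0.4],"delta_rot":[3.7,0,0]},{"fingers":5,"xyz":[0,13,0.4],"delta_rot":[3.7,0,0]},{"fingers":5,"xyz":[0,13,0.4],"delta_rot":[3.7,0,0]},{"fingers":5,"xyz":[0,13,0.4],"delta_rot":[3.7,0,0]},{"fingers":5,"xyz":[0,13,0.4],"delta_rot":[3.7,0,0]},{"fingers":5,"xyz":[0,13,0.4],"delta_rot":[3.7,0,0]},{"fingers":5,"xyz":[0,13,0.4],"delta_rot":[3.7,0,0]},{"fingers":5,"xyz":[0,13,0.4],"delta_rot":[3.7,0,0]},{"fingers":5,"xyz":[0,13,0.4],"delta_rot":[3.7,0,0]},{"fingers":5,"xyz":[0,0,0],"delta_rot":[0,0,0]}]'

```text
t: 19.2
tcp_pos: [0.5869, -0.0145, 0.2251]
tcp_rot: [-177.3, -1.1, 158.2]
wrist_force: [-0.8, 0.1, -2.9]
finger_gap: 0.0139
```

```bash
python3 - <<'E'
from h import *
st();top_state()
E
```

```text
t 19.2 p [ 0.5869 -0.0145  0.2251] q [ -1.4  21.8  96.9  -2.4  63.3 -68.6] F [-0.79  0.09 -2.93] gap 0.0139
toolz [-0.035 -0.037 -0.999] tooly [ 0.37   0.928 -0.047]
lam -2.69 bottom est [ 0.58   -0.0219  0.0243] O.h 0.1931 yaw toolx 158.22 roll toolx z 0.018
```

Request:
carry_out --rows '[{"fingers":5,"xyz":[0,14.5,0.4],"delta_rot":[3.8,-0.2,0]},{"fingers":5,"xyz":[0,14.5,0.4],"delta_rot":[3.8,-0.2,0]},{"fingers":5,"xyz":[0,14.5,0.4],"delta_rot":[3.8,-0.2,0]},{"fingers":5,"xyz":[0,14.5,0.4],"delta_rot":[3.8,-0.2,0]},{"fingers":5,"xyz":[0,14.5,0.4],"delta_rot":[3.8,-0.2,0]},{"fingers":5,"xyz":[0,0,0],"delta_rot":[0,0,0]}]'

```text
t: 19.7
tcp_pos: [0.6085, 0.0471, 0.2029]
tcp_rot: [-157.6, -1.3, 157.9]
wrist_force: [-0.7, -0.7, -2.9]
finger_gap: 0.0138
```

```bash
python3 - <<'E'
from h import *
st();top_state()
snap("w");zoom("pics/side_w.png",250,140,150,130,5,"pics/sw.png")
zoom("pics/top_w.png",230,140,170,130,4,"pics/tw.png")
E
```

```text
t 19.7 p [0.6085 0.0471 0.2029] q [ 12.2  31.2  88.1 -18.3  75.5 -49.1] F [-0.71 -0.67 -2.94] gap 0.0138
toolz [-0.163 -0.345 -0.924] tooly [ 0.34   0.86  -0.381]
lam -22.41 bottom est [ 0.5758 -0.0224  0.0171] O.h 0.1911 yaw toolx 157.9 roll toolx z 0.022
```

View pics/sw.png

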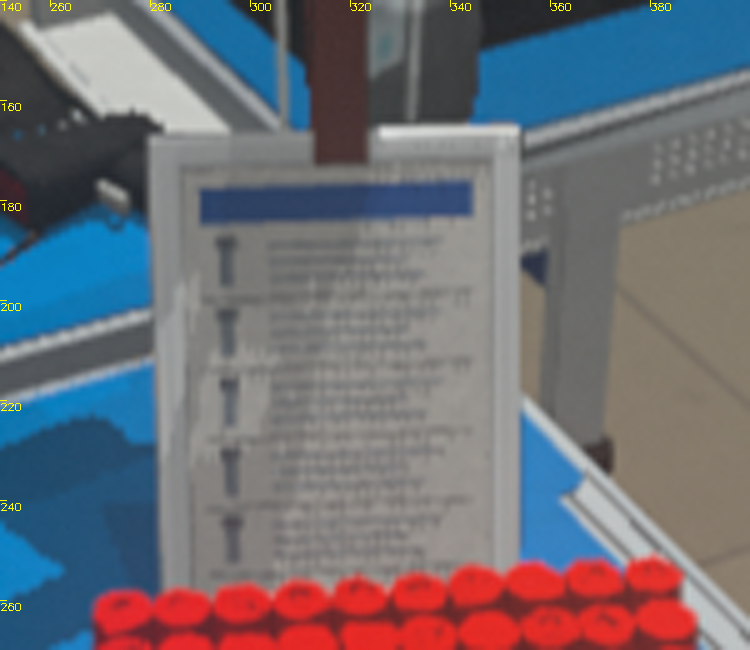

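View pics/tw.png

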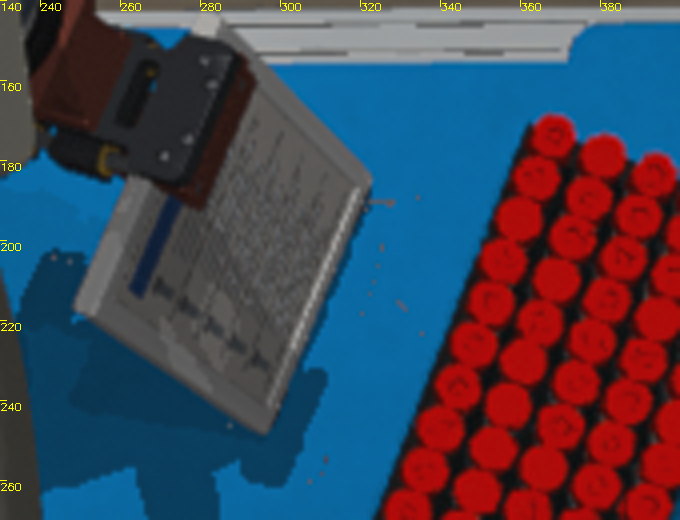

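Request:
carry_out --rows '[{"fingers":5,"xyz":[0,0.8,1.8],"delta_rot":[0,-0.6,0]},{"fingers":5,"xyz":[0,0.8,1.8],"delta_rot":[0,-0.6,0]},{"fingers":5,"xyz":[0,0.8,1.8],"delta_rot":[0,-0.6,0]},{"fingers":5,"xyz":[0,0,0],"delta_rot":[0,0,0]}]'

```text
t: 20.13
tcp_pos: [0.6062, 0.0396, 0.1973]
tcp_rot: [-157.9, 0.4, 158.2]
wrist_force: [-0.6, -0.3, -2.3]
finger_gap: 0.0137
```

```bash
python3 - <<'E'
from h import *
st();top_state()
E
```

```text
t 20.13 p [0.6062 0.0396 0.1973] q [ 11.9  30.6  90.  -19.3  72.8 -48.3] F [-0.56 -0.35 -2.28] gap 0.0137
toolz [-0.135 -0.351 -0.927] tooly [ 0.347  0.859 -0.376]
lam -22.1 bottom est [ 0.5791 -0.031   0.0111] O.h 0.1843 yaw toolx 158.18 roll toolx z -0.006
```

Request:
carry_out --rows '[{"fingers":5,"xyz":[0,0.6,1.5],"delta_rot":[0,0,0]},{"fingers":5,"xyz":[0,0.6,1.5],"delta_rot":[0,0,0]},{"fingers":5,"xyz":[0,0,0],"delta_rot":[0,0,0]}]'

```text
t: 20.38
tcp_pos: [0.6059, 0.0376, 0.1955]
tcp_rot: [-157.9, 0.4, 158.1]
wrist_force: [1.1, -0.5, -2.9]
finger_gap: 0.0138
```

```bash
python3 - <<'E'
from h import *
st();top_state()
E
```

```text
t 20.38 p [0.6059 0.0376 0.1955] q [ 11.7  30.6  90.2 -19.4  72.5 -48.2] F [ 1.15 -0.48 -2.92] gap 0.0138
toolz [-0.134 -0.351 -0.927] tooly [ 0.349  0.859 -0.376]
lam -22.07 bottom est [ 0.579  -0.0329  0.0093] O.h 0.1824 yaw toolx 158.06 roll toolx z -0.008
```

Request:
carry_out --rows '[{"fingers":5,"xyz":[0,1.2,2],"delta_rot":[0,0,0]},{"fingers":5,"xyz":[0,1,1.5],"delta_rot":[0,0,0]},{"fingers":5,"xyz":[0,0,0],"delta_rot":[0,0,0]}]'

```text
t: 20.63
tcp_pos: [0.6073, 0.0364, 0.1953]
tcp_rot: [-157.8, 0.7, 158.1]
wrist_force: [0.4, -0.1, -2.0]
finger_gap: 0.0138
```

```bash
python3 - <<'E'
from h import *
st();top_state()
snap("x");zoom("pics/top_x.png",230,140,170,130,4,"pics/tx.png")
E
```

```text
t 20.63 p [0.6073 0.0364 0.1953] q [ 11.7  30.7  90.1 -19.7  72.5 -48.1] F [ 0.44 -0.09 -2.04] gap 0.0138
toolz [-0.131 -0.355 -0.926] tooly [ 0.35   0.857 -0.378]
lam -22.23 bottom est [ 0.5809 -0.0349  0.0093] O.h 0.1813 yaw toolx 158.06 roll toolx z -0.012
```

View pics/tx.png

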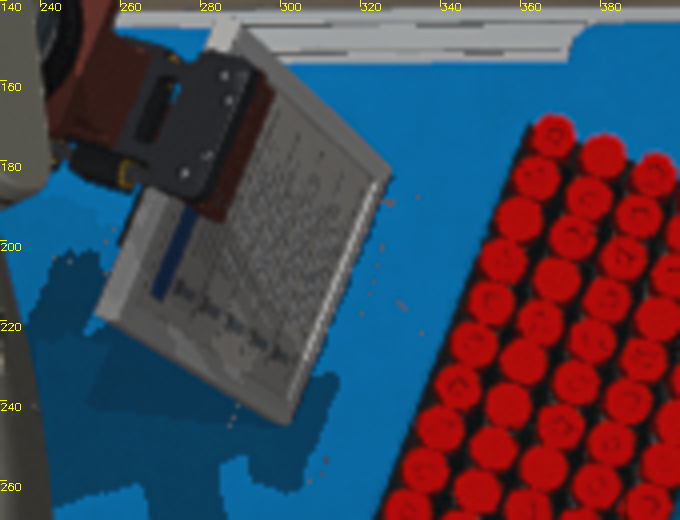

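Request:
carry_out --rows '[{"fingers":5,"xyz":[0,1.2,2.2],"delta_rot":[0,0,0]},{"fingers":5,"xyz":[0,1,2.2],"delta_rot":[0,0,0]},{"fingers":5,"xyz":[0,0,0],"delta_rot":[0,0,0]}]'

```text
t: 20.98
tcp_pos: [0.6096, 0.0354, 0.1951]
tcp_rot: [-157.6, 1.0, 158.1]
wrist_force: [0.3, -0.6, -2.6]
finger_gap: 0.0138
```

```bash
python3 - <<'E'
from h import *
st();top_state()
E
```

```text
t 20.98 p [0.6096 0.0354 0.1951] q [ 11.7  30.8  90.  -20.   72.3 -47.9] F [ 0.34 -0.55 -2.55] gap 0.0138
toolz [-0.127 -0.359 -0.925] tooly [ 0.351  0.856 -0.381]
lam -22.38 bottom est [ 0.5841 -0.0368  0.0093] O.h 0.1807 yaw toolx 158.12 roll toolx z -0.017
```

```bash
python3 - <<'E'
from h import *
snap("y")
p,T,s=cur();print(s["joint_torque"],s["torque"],s["dq"])
E
```

```text
[ 4.30895006e-01 -5.71044230e+01 -2.42132020e+01 -4.91698142e-01
  8.70349556e-01 -4.64145443e-02] [-0.22760829 -0.08800969  0.05691483] [ 0.0111916  -0.02108578 -0.01753654 -0.57055952  0.07908588  0.02167921]
```

View pics/side_y.png

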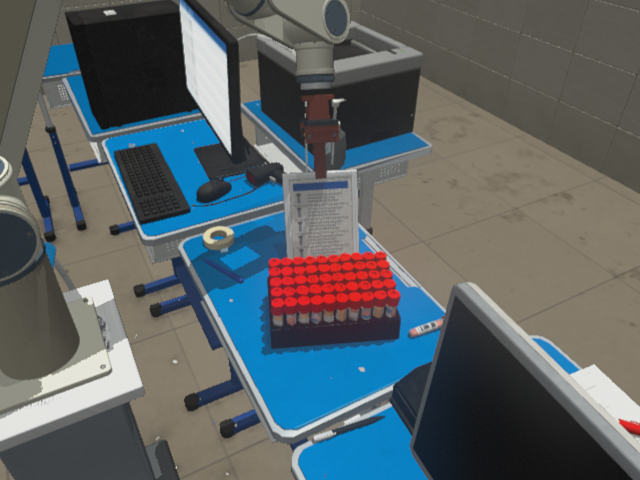

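View pics/top_y.png

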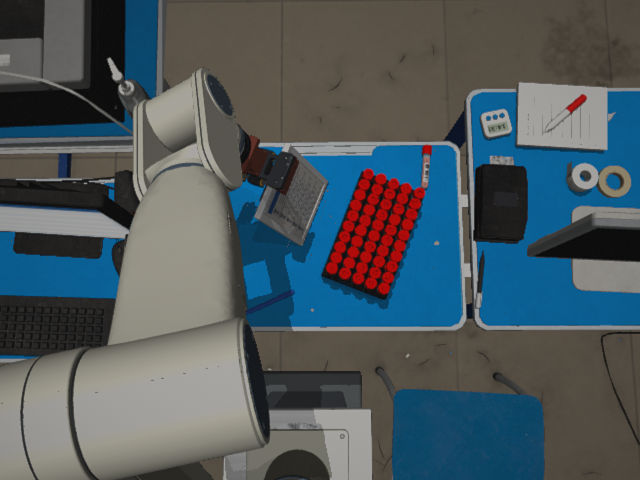

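Request:
carry_out --rows '[{"fingers":5,"xyz":[0,-1,-1],"delta_rot":[0,0.4,0]},{"fingers":5,"xyz":[0,0,0],"delta_rot":[0,0,0]},{"fingers":5,"xyz":[0,0,0],"delta_rot":[0,0,0]}]'

```text
t: 21.33
tcp_pos: [0.6089, 0.0357, 0.1946]
tcp_rot: [-157.7, 0.5, 158.0]
wrist_force: [-0.7, -0.6, 1.4]
finger_gap: 0.0137
```

```bash
python3 - <<'E'
from h import *
st();top_state()
p,T,s=cur();print(s["joint_torque"].round(2),s["torque"].round(3),s["dq"].round(2))
zoom("pics/side_y.png",200,0,200,120,4,"pics/sy1.png")
zoom("pics/side_y.png",270,150,110,120,5,"pics/sy2.png")
E
```

```text
t 21.33 p [0.6089 0.0357 0.1946] q [ 11.6  30.9  89.8 -19.6  72.7 -48.2] F [-0.68 -0.59  1.45] gap 0.0137
toolz [-0.135 -0.355 -0.925] tooly [ 0.35   0.856 -0.38 ]
lam -22.32 bottom est [ 0.5818 -0.0357  0.0087] O.h 0.1809 yaw toolx 157.98 roll toolx z -0.009
[ 2.600e-01 -5.949e+01 -2.580e+01 -9.400e-01  9.000e-01 -4.000e-02] [ 0.076 -0.007 -0.053] [-0.14  0.13 -0.26 -0.09  0.45 -0.14]
```

View pics/sy1.png

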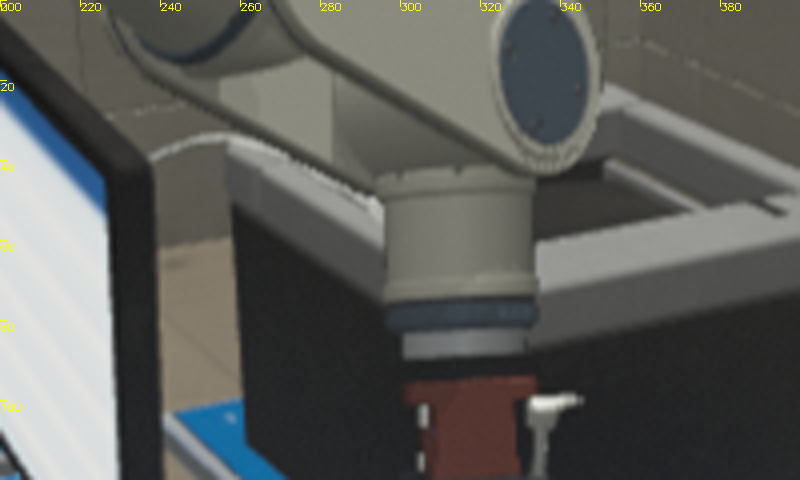

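View pics/sy2.png

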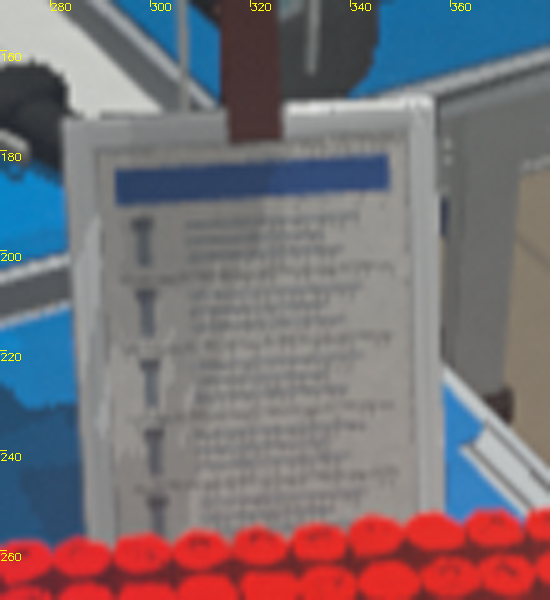

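Request:
carry_out --rows '[{"fingers":5,"xyz":[0,0,0],"delta_rot":[0,0,0]},{"fingers":5,"xyz":[0,0,0],"delta_rot":[0,0,0]},{"fingers":5,"xyz":[0,0,0],"delta_rot":[0,0,0]}]' --newtons 3

```text
t: 21.58
tcp_pos: [0.6087, 0.0352, 0.1946]
tcp_rot: [-157.6, 0.5, 158.0]
wrist_force: [-0.4, -0.6, 0.6]
finger_gap: 0.0142
```

```bash
python3 - <<'E'
from h import *
st();top_state()
E
```

```text
t 21.58 p [0.6087 0.0352 0.1946] q [ 11.6  31.   89.8 -19.7  72.7 -48.2] F [-0.41 -0.62  0.57] gap 0.0142
toolz [-0.136 -0.356 -0.924] tooly [ 0.349  0.856 -0.381]
lam -22.41 bottom est [ 0.5814 -0.0364  0.0087] O.h 0.1801 yaw toolx 157.98 roll toolx z -0.008
```

Request:
carry_out --rows '[{"fingers":17,"xyz":[0,0,0],"delta_rot":[0,0,0]},{"fingers":20,"xyz":[0,0,0],"delta_rot":[0,0,0]},{"fingers":24,"xyz":[0,0,0],"delta_rot":[0,0,0]},{"fingers":24,"xyz":[0,0,0],"delta_rot":[0,0,0]}]'

```text
t: 21.92
tcp_pos: [0.6088, 0.0355, 0.1944]
tcp_rot: [-157.6, 0.5, 158.0]
wrist_force: [-0.2, -0.7, 0.2]
finger_gap: 0.024
```

```bash
python3 - <<'E'
from h import *
st();top_state()
snap("z");zoom("pics/side_z.png",270,150,110,120,5,"pics/sz.png");zoom("pics/top_z.png",230,140,170,130,4,"pics/tz.png")
E
```

```text
t 21.92 p [0.6088 0.0355 0.1944] q [ 11.6  31.   89.8 -19.6  72.7 -48.2] F [-0.18 -0.75  0.23] gap 0.024
toolz [-0.136 -0.356 -0.925] tooly [ 0.349  0.856 -0.381]
lam -22.37 bottom est [ 0.5815 -0.036   0.0085] O.h 0.1806 yaw toolx 157.99 roll toolx z -0.008
```

View pics/sz.png

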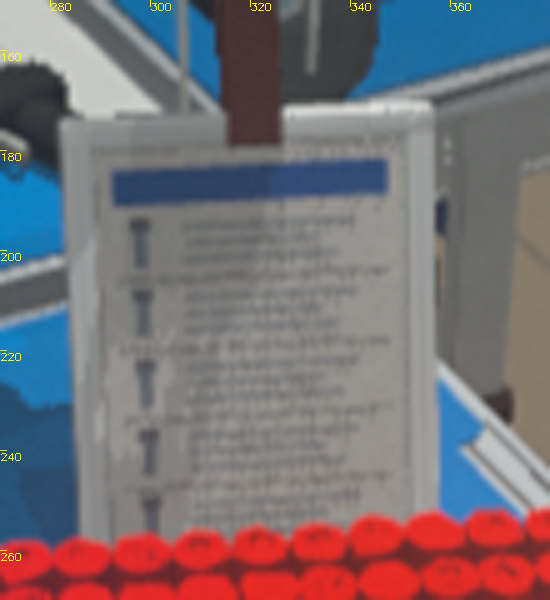

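View pics/tz.png

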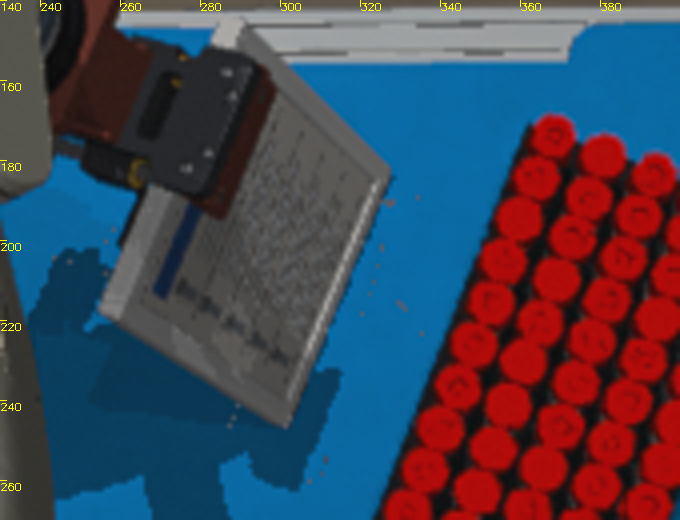

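Request:
carry_out --rows '[{"fingers":32,"xyz":[0,0,0],"delta_rot":[0,0,0]},{"fingers":42,"xyz":[0,0,0],"delta_rot":[0,0,0]},{"fingers":50,"xyz":[0,0,0],"delta_rot":[0,0,0]},{"fingers":50,"xyz":[0,0,0],"delta_rot":[0,0,0]}]'

```text
t: 22.35
tcp_pos: [0.6088, 0.0356, 0.1944]
tcp_rot: [-157.6, 0.5, 158.0]
wrist_force: [-0.3, 0.2, 0.1]
finger_gap: 0.0472
```

```bash
python3 - <<'E'
from h import *
st()
snap("z2");zoom("pics/side_z2.png",270,150,110,120,5,"pics/sz2.png");zoom("pics/top_z2.png",230,140,170,130,4,"pics/tz2.png")
a=cv2.imread("pics/top_z.png").astype(int);b=cv2.imread("pics/top_z2.png").astype(int);print(abs(a-b)[190:260,260:340].mean())
E
```

```text
t 22.35 p [0.6088 0.0356 0.1944] q [ 11.6  31.   89.8 -19.6  72.7 -48.2] F [-0.33  0.19  0.06] gap 0.0472
toolz [-0.136 -0.356 -0.925] tooly [ 0.349  0.856 -0.381]
0.9854761904761905
```

View pics/tz2.png

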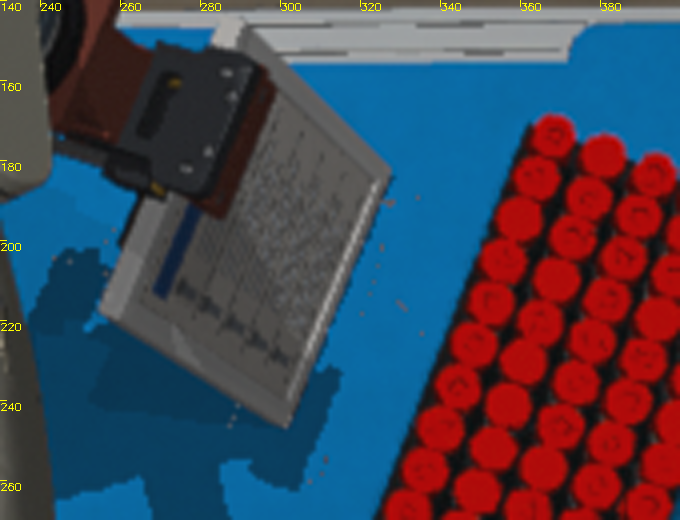

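Request:
carry_out --rows '[{"fingers":50,"xyz":[0,0,-6],"delta_rot":[0,0,0]},{"fingers":50,"xyz":[0,0,-8],"delta_rot":[0,0,0]},{"fingers":50,"xyz":[0,0,-8],"delta_rot":[0,0,0]},{"fingers":50,"xyz":[0,0,-10],"delta_rot":[0,0,0]},{"fingers":50,"xyz":[0,0,-15],"delta_rot":[0,0,0]},{"fingers":50,"xyz":[0,-10,-20],"delta_rot":[0,0,0]},{"fingers":50,"xyz":[0,-15,-20],"delta_rot":[0,0,0]},{"fingers":50,"xyz":[0,-15,-20],"delta_rot":[0,0,0]},{"fingers":50,"xyz":[0,-20,-20],"delta_rot":[0,0,0]},{"fingers":50,"xyz":[0,-20,-20],"delta_rot":[0,0,0]},{"fingers":50,"xyz":[0,0,0],"delta_rot":[0,0,0]}]'

```text
t: 23.37
tcp_pos: [0.6017, 0.023, 0.3759]
tcp_rot: [-157.8, 0.6, 158.2]
wrist_force: [0.6, -0.8, 0.3]
finger_gap: 0.05
```

```bash
python3 - <<'E'
from h import *
st()
snap("end");zoom("pics/side_end.png",250,140,140,120,5,"pics/se1.png");zoom("pics/top_end.png",220,120,180,150,4,"pics/te1.png")
E
```

```text
t 23.37 p [0.6017 0.023  0.3759] q [ 10.6  20.6  81.5 -18.9  89.9 -55.4] F [ 0.62 -0.77  0.33] gap 0.05
toolz [-0.132 -0.355 -0.926] tooly [ 0.348  0.858 -0.379]
```

View pics/se1.png

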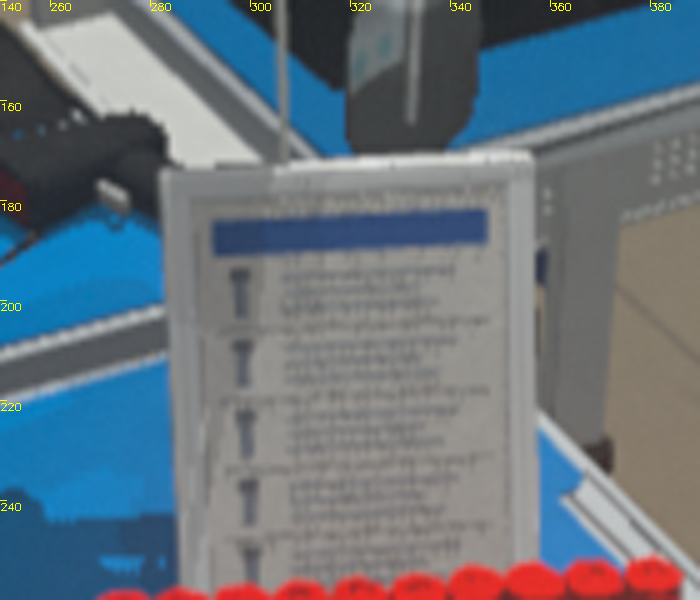

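View pics/te1.png

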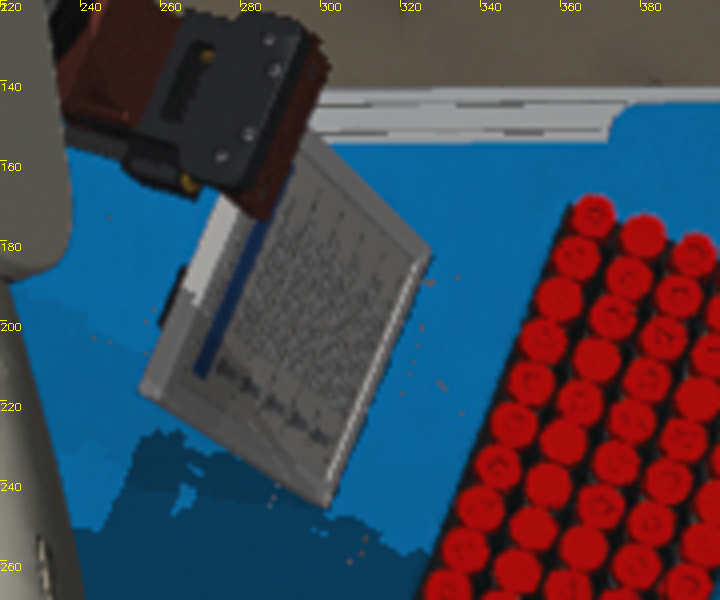

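```bash
python3 - <<'E'
from h import *
p=fit([("side",(282.4,173),(7,80,220)),("side",(356.2,170.4),(7,-80,220)),("top",(301.25,247),(-7,80,0)),("top",(327.5,182.5),(-7,-80,0)),("top",(255,217.5),(7,80,220))],x0=(.59,-.03,2.765,-.38,.01))
R=chartR(p[2],p[3]);o=p[[0,1,4]];f=np.radians(40.1)
foot=o+R@(np.array([17+150*np.sin(f),0,158-150*np.cos(f)])/1e3);print("foot if at stop",foot)
for s in(17,-17):print(proj("top",foot+R@[0,s/1e3,0]))
a=cv2.imread("pics/top0.png");b=cv2.imread("pics/top_end.png")
def cen(im,lo,hi):
    m=cv2.inRange(cv2.cvtColor(im,cv2.COLOR_BGR2HSV),lo,hi);n,l,s,c=cv2.connectedComponentsWithStats(m);return [(c[i].round(1).tolist(),int(s[i][4])) for i in range(1,n) if s[i][4]>40]
for im in("side0","side_end"):
    I=cv2.imread(f"pics/{im}.png");print(im,"red",cen(I,(0,180,100),(8,255,255))[:4],"blue pen",cen(I[250:300,190:260],(112,150,60),(125,255,190)))
A=cv2.imread("pics/side0.png").astype(int);B=cv2.imread("pics/side_end.png").astype(int);d=abs(A-B).max(2)
print("rack diff",d[290:350,260:400].mean(),"tape",d[222:252,198:238].mean(),"pen",d[255:285,200:245].mean(),"tube",d[315:340,405:445].mean())
E
```

```text
O [ 0.5802 -0.0353 -0.    ] yaw,lean [157.43 -19.95] res [[-0.5, 0.4], [0.6, -0.3], [-0.2, -0.1], [0.3, -0.2], [-0.2, 0.2]]
foot if at stop [0.62683362 0.07696642 0.00189069]
[[259.52652805 200.27867831]]
[[265.34947216 186.70338854]]
side0 red [([380.1, 254.9], 50), ([378.2, 264.0], 126), ([363.3, 275.1], 351), ([356.4, 285.4], 496)] blue pen []
side_end red [([342.2, 277.5], 3258), ([286.9, 270.7], 56), ([288.9, 280.4], 42), ([392.7, 293.3], 51)] blue pen []
rack diff 3.03 tape 15.783333333333333 pen 35.007407407407406 tube 1.638
```

View pics/side_end.png

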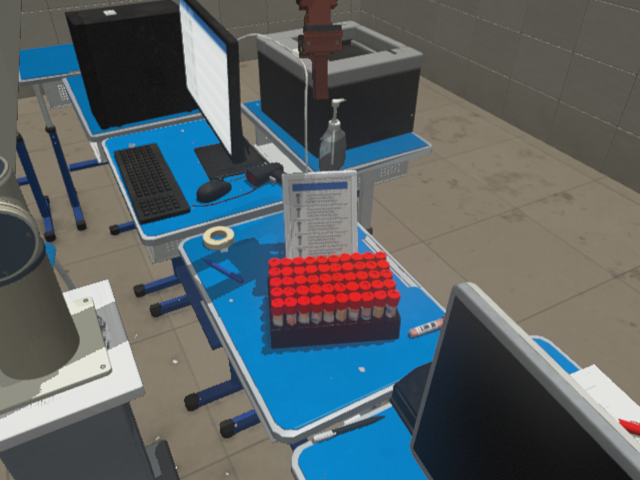

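```bash
python3 -c "
from rig import ticket;print(ticket.hand_in())"
```

```text
the job is handed in; nothing more can be done
None
```

The chart now stands upright on its bottom edge and its open leg, face towards the rack and touching nothing else. I let go, backed the gripper clear and handed the job in at about 23.5 s.

**How it went:** My first pull near the leg's free end went wrong. The light chart slid about 20 mm outwards, and when I pulled on, its bottom edge lifted about 25 mm. I set it back down and gripped the leg nearer the hinge. I then raised the chart clear of the rack and swung the leg open until it met its stop and the chart turned with it. After setting the chart back against the tube caps, I pinched its top edge, lifted it slightly, turned it upright and set it down away from the rack.

**Last checks:**
- **Leg:** before the chart was stood up, the leg measured 39° open; its stop is at 40°.
- **Standing chart:** the gripper's lean was 22.4° at release. A camera fit with the gripper away gave 20°, so those two differ by about 2°. With the leg at its stop, the fit puts its end at desk height, and the leg shows in the top view where that predicts. The chart did not move as I opened the fingers, and it still stood after the gripper had gone.
- **Other things:** the rack and lying tube look unchanged. The tape and pen areas differ between the first and last pictures, which I put down to the arm's shadow. By eye both are where they were, but my colour check on the pen found nothing, so its position is not measured.

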